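Show a used twin test cassette to the reader camera with a spring clip

TASK

Used test cassettes are handled with the spring clip, never with the fingers: squeeze the clip's handles, lift it off the tray wall and let it close on the top end of the twin cassette in the rack, the wide one with two windows, clear of the windows. Then take the clip by the flat cheeks of its pivot (the handles would open it), draw the cassette out and present it to the reader camera: windows centred 12 cm in front of the lens, square to its line of sight, which slopes a little down, and the right way up, sample wells below. Finish while holding it still there; leave the other cassettes in the rack and the vials and pot standing where they are.

Things in the scene. Friction and masses are not known exactly. Their poses are not given: they have to be found in the camera images.
- clip: metal spring clip, 50 g, works like a clothes peg, parked upright, handles up, on the tray's +y end wall. Origin: centre of the pivot; x along the hinge (along that wall), y across the jaw, z up. Pivot cheeks: two flat 16 x 16 mm plates centred on the hinge, outer faces at x = +/-15 mm (a 30 mm grip along x). Axes belong to the -y half: they lean by half the change of clip_jaw when it opens
- clip_grips (a point): midway between the ends of the clip's two handles, 36 mm above the pivot. The handles spread to black round bars, 8 mm thick, 19 mm long along x, at y = +/-25 mm: 58 mm over the outsides along y when parked. Squeezed to 34 mm (9 to 14 N) the jaw gapes about 20 mm and the bars rise to 42 mm above the pivot
- clip_pads (a point): midway between the clip's two rubber jaw pads, 31 mm below the pivot. The pads are 20 mm wide (x) and 14 mm high, from 24 to 38 mm below the pivot; parked they reach 12 mm below the tray's rim. Wide open the jaw measures up to 50 mm over its outsides
- clip_jaw (a joint): opening angle of the clip in rad: 0 on the 4 mm tray wall, about 0.07 on a 6 mm cassette, -0.12 empty and shut, 0.70 fully squeezed; a spring always closes it (pads press with about 12 N each)
- twin_cassette: the wide white test cassette, 34 mm wide (y), 6 mm thick (x), 76 mm high (z), 15 g, standing in one of the three slots of the rack; two windows side by side and two round sample wells below them on its front, the -x face. Origin: centre of its lower end; y across its width, z up to the ribbed end for the clip
- twin_face (a point): point on the front of the twin cassette midway between its two windows, 46 mm above the lower end, 30 mm below the upper end (76 mm); the windows reach from 34 to 58 mm above the lower end; axes as the cassette's
- single_a: a narrow white test cassette, 22 mm wide, otherwise the same size, with one window and one well; stands in another slot. Origin and axes as the twin's
- single_b: the other narrow cassette, the same as single_a
- rack: fixed grey block 136 x 62 x 30 mm with three upright slots 25 mm deep at x = -42, 0 and +42 mm, each 8 mm (x) by 37 mm (y); cassettes stand on slot floors 5 mm above the counter, with 51 mm showing, their fronts towards the rack's -x, which points roughly to the robot's right. Origin: centre of the underside
- tray: fixed stainless instrument tray, 130 (x) x 200 (y) x 45 mm high, walls 4 mm, two syringes lying in it; the clip sits on the +y end wall, jaw pads reaching 12 mm below the rim. Origin: centre of the underside
- reader: fixed inspection camera: white head with a black ringed lens, on a steel post 320 mm high with a grey foot 130 x 120 mm. Origin: at foot level under the head's centre; the head looks to -x, sloping 0.35 rad (20 deg) down
- lens (a point): centre of the front glass of the reader's lens. Axes are the camera's: -x is the line of sight (sloping down 0.35 rad), y to the side, z up in the picture. The windows belong at (-120, 0, 0) mm in this frame, the cassette's -x face towards the lens and its z along this z
- tall_vial: brown glass vial with white cap, 49 mm diameter, 115 mm high, standing behind the tray; not part of the job. Origin: centre of the underside
- small_vial: clear glass vial with ochre cap, 28 mm diameter, 75 mm high, standing behind the tray; not part of the job. Origin: centre of the underside
- lidded_pot: white specimen pot with screw lid, 51 mm diameter, 74 mm high, standing left of the rack; not part of the job. Origin: centre of the underside
There are look-alikes about, which are no part of the job. Leave any yellow look-alike of the tall_vial alone.

How it is judged:
By the outcome, as a careful person would: the job done as asked, in the order asked, and still so for the second after the job is handed in, while the arm keeps its last pose, push and grip.
It also fails if it takes over 54 s, if anything falls off the work surface, if the arm or the gripper's body presses on something with over 40 N, if the wrist force passes 120 N, or if a joint passes its speed limit or range.

ROBOT

A 6-joint arm with a two-finger parallel gripper is mounted at the origin on a cart in front of the work surface, level with it; the furniture and walls round the work are solid. World frame = base frame: x ahead of the robot, y to its left, z up, the work surface at z = 0. Lengths are in m, angles in rad, forces in N, time in s.
With the tool pointing down it reaches from about 0.35 to 0.975 m from the base axis. Payload 4.9 kg.
Tool frame: the origin (TCP) lies midway between the tips of the shut fingers; the grasp point (between the pads) lies 19 mm behind it; z points along the fingers, y is the line along which they close (so a half turn about z gives the same grasp; the last joint's range is limited). The gripper opens to 85 mm and grips with 20 to 120 N. Pads are 22 mm wide; open, the fingers measure 114 mm over their backs; the gripper's body (76 mm by 85 mm) begins 54 mm behind the grasp point. The pads swing forward as they close: fully open they stand 13 mm farther back than shut.
Start: joints at [-1.275, 0.053, 1.613, -0, 1.476, -0.119], TCP at [0.252, -0.572, 0.231] pointing down, gripper open.
Joint ranges: [-3.01, 3.01], [-1.01, 2.22], [0.06, 2.58], [-1.02, 4.17], [0.09, 2.62], [-3.14, 3.14]. Speed limits (rad/s): [2.57, 2.57, 3.14, 3.14, 3.14, 3.14].

INTERFACE

Orientations are given as a unit quaternion [w, x, y, z].
In Python, from plant import manip gives the robot as it stands.
- The arm moves only by the tool move_arm, never from a script. Its argument "increments" is one flat list of numbers, 5 for each row, row after row: the shift along the tool's x, y, z in mm, then the turn about the tool's z in rad, then the opening, from 0 (shut) to 1 (fully open). In form: [tx, ty, tz, spin, jaw, tx, ty, tz, spin, jaw, ...]. A call has 1 to 8 rows; each row shifts and turns the commanded pose from where the row before left it, along the tool's axes as they then stand; what a row does not reach is not made up. A row lasts 1/12 s, in which the tool goes at most 41.7 mm and 7.16 degrees, less where a joint would pass 70% of its speed; a pose out of reach is approached as far as the arm can. A call with a gripper value outside its range is refused whole. The fingers move at their own pace and stop on an object; the grip force is fixed at half the most. Time passes only in rows, so rows that do not move let the fingers close. It gives the time, the measured TCP pose, the force, the opening and the grip force at its end, in the units of the state.
- manip.state(): the state, without advancing time (a new reading comes with each control period).
- manip.grab_frame(name): name is "scene" or "top" or "wrist"; returns a dict with "image" (420x560x3 uint8, blue, green, red), "fov_y" (degrees; the focal length in pixels is half the picture's height over the tangent of half this angle, whatever the lens; pixels are square), "cx", "cy" (the principal point, pixels), "k1" (the pictures are not rectified: a ray, as slopes to the right and down, at radius r is drawn at 1 + k1 r^2 times it, then the intrinsics apply), "eye" and "rotation" of the camera in the world; the wrist camera has in their place "T_tool_cam" (4x4, takes a point from camera to tool coordinates, whose origin is the TCP and whose axes are the flange's). Camera axes: x right, y down, z forward; pixel columns grow to the right and rows downward; lengths in m; the calibration is good to about 2 mm. A picture is of the moment at which its call begins: read the wrist's pose just before it. There is no depth.
- manip.job_done(): hands the job in; it is judged then, once.
The state is a dict: "time": time; "joint_pos": joint angles; "joint_vel": joint speeds; "joint_efforts": joint torques, N m; "tool_pos": TCP position; "tool_rot": TCP orientation; "contact_force": force on the tool from outside, world axes, zero at the start; "ft_torque": the same for the moment, N m; "gripper_width": opening from 0.0 (shut) to 1.0 (fully open); "grasp_force": force on a finger pad.
Only numpy, scipy, OpenCV 4.12 (cv2) and the standard library are available. Lean on these libraries where they do the work, as an engineer would, in place of code of your own. Each camera call takes 0.05 s, during which the arm holds its last target. There are 200 camera calls.

## Working session

There is one attempt and no reset: what is moved stays moved. The work goes in short steps, Python scripts to look and compute and a tool call to move; the robot and the scene stay as the last step left them, time stands still between calls to the robot, and variables do not carry over. Pictures are saved under pics/ and viewed, at most 10 in all, crops included, and the job is handed in when it is done.

Besides the shell and the picture viewer there is one more tool, called after "Call:" as name(argument=value, ...) on one line, values as JSON. move_arm: Moves the arm, as the interface text tells. Its arguments: {"type":"object","properties":{"increments":{"type":"array"}},"required":["increments"]}

```bash
mkdir -p pics; ls
python3 - <<'E'
from plant import manip
import cv2, numpy as np
s=manip.state(); print({k:np.round(v,3).tolist() for k,v in s.items()})
for n in ["scene","top"]:
    f=manip.grab_frame(n); cv2.imwrite(f"pics/{n}0.png",f["image"]); print(n,{k:np.round(v,4).tolist() for k,v in f.items() if k!="image"})
E
```

```text
pics
{'time': 0.0, 'joint_pos': [-1.275, 0.053, 1.614, -0.0, 1.476, -0.119], 'joint_vel': [-0.003, -0.0, 0.001, 0.001, -0.002, 0.0], 'joint_efforts': [0.0, -39.367, -37.018, -0.0, 0.007, 0.0], 'tool_pos': [0.252, -0.571, 0.23], 'tool_rot': [-0.001, 0.979, 0.206, -0.0], 'contact_force': [0.562, -1.099, 0.287], 'ft_torque': [0.018, 0.034, 0.031], 'grasp_force': 0.0, 'gripper_width': 1.002}
scene {'fov_y': 48.5057, 'cx': 282.2571, 'cy': 208.0626, 'k1': 0.0201, 'eye': [-0.2646, 1.0323, 0.7561], 'rotation': [0.1751, -0.2903, 0.7882, -0.5136]}
top {'fov_y': 50.1266, 'cx': 276.2535, 'cy': 196.7935, 'k1': -0.003, 'eye': [0.4471, 0.0223, 1.6207], 'rotation': [0.0265, -0.7065, 0.7068, -0.0242]}
```

View pics/scene0.png

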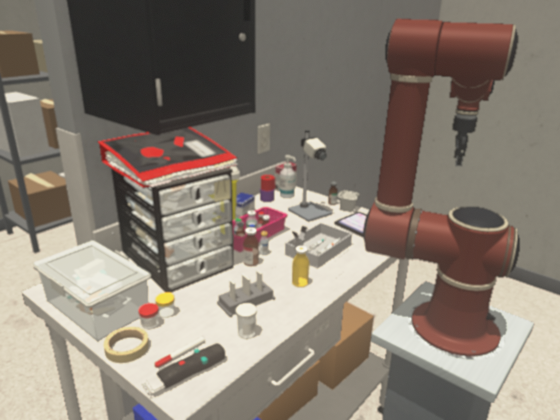

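View pics/top0.png

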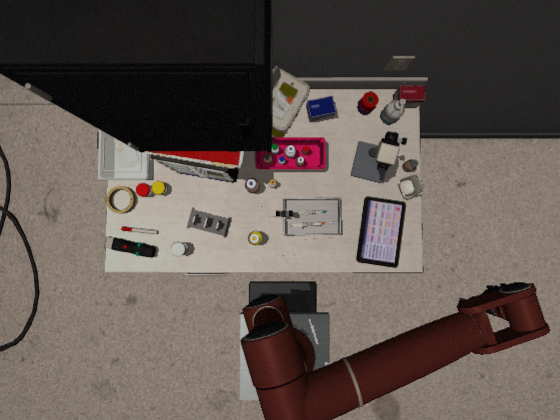

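Scene: rack with three cassettes near (247,293), tray near (318,243), reader head near (315,148). Top: rack (209,221), clip (286,213) on the tray's left end, reader foot (370,162). The yellow vial is at (256,238), the brown one probably at (252,186) and the pot at (180,249).

```bash
cat > h.py <<'E'
import numpy as np, cv2
from scipy.spatial.transform import Rotation as R
from plant import manip
def q2R(q): q=np.asarray(q); return R.from_quat([q[1],q[2],q[3],q[0]]).as_matrix()
def cam(name,save=None):
    s=manip.state(); f=manip.grab_frame(name)
    if save: cv2.imwrite(f"pics/{save}.png",f["image"]); 
    H=f["image"].shape[0]; fl=H/2/np.tan(np.radians(f["fov_y"]/2))
    if name=="wrist":
        T=np.array(f["T_tool_cam"]); Rt=q2R(s["tool_rot"]); Rc=Rt@T[:3,:3]; e=Rt@T[:3,3]+s["tool_pos"]
    else:
        r=np.array(f["rotation"]); Rc=r if r.shape==(3,3) else q2R(r); e=np.array(f["eye"])
    c=dict(img=f["image"],f=fl,cx=f["cx"],cy=f["cy"],k1=f["k1"],e=e,R=Rc)
    if save: np.savez(f"pics/{save}.npz",**c)
    return c
def load(n): return dict(np.load(f"pics/{n}.npz"))
def ray(c,u,v):
    K=np.array([[c["f"],0,c["cx"]],[0,c["f"],c["cy"]],[0,0,1]])
    p=cv2.undistortPoints(np.array([[[u,v]]],float),K,np.array([float(c["k1"]),0,0,0]))[0,0]
    d=c["R"]@[p[0],p[1],1]; return d/np.linalg.norm(d)
def onz(c,u,v,z): d=ray(c,u,v); return c["e"]+d*(z-c["e"][2])/d[2]
def tri(obs):
    A=np.zeros((3,3));b=np.zeros(3)
    for c,u,v in obs:
        d=ray(c,u,v); P=np.eye(3)-np.outer(d,d); A+=P; b+=P@c["e"]
    x=np.linalg.solve(A,b); return x,[1000*np.linalg.norm(np.cross(x-c["e"],ray(c,u,v))) for c,u,v in obs]
def proj(c,X):
    p=c["R"].T@(np.asarray(X)-c["e"]); x=p[:2]/p[2]; x=x*(1+c["k1"]*(x@x)); return c["f"]*x+[c["cx"],c["cy"]]
E
python3 - <<'E'
from h import *
t=cam("top","t1"); s=cam("scene","s1"); np.set_printoptions(precision=3,suppress=True)
for n,u,v,z in [("rack",209,221,.03),("tray",312,217,.045),("clip",286,213,.08),("head",388,148,.3),("foot",370,162,.01),("yellow",256,238,.1),("brown",252,186,.115),("pot",180,249,.07),("drawers corner",238,180,.25),("cab",270,150,.8)]:
    X=onz(t,u,v,z); print(n,X,proj(s,X))
w=cam("wrist","w1"); print(w["e"],w["R"].tolist())
a=t["img"][120:250,180:290]; b=t["img"][120:215,335:430]; c=s["img"][125:225,270:350]; d=s["img"][215:315,210:360]
z=lambda i,w,h:cv2.resize(i,(w,h),interpolation=cv2.INTER_CUBIC)
cv2.imwrite("pics/crop1.png",np.vstack([np.hstack([z(a,400,300),z(b,400,300)]),np.hstack([z(c,350,300),z(d,450,300)])]))
E
```

```text
rack [0.476 0.266 0.03 ] [246.385 290.209]
tray [ 0.489 -0.098  0.045] [320.202 237.127]
clip [ 0.502 -0.006  0.08 ] [300.397 236.139]
head [ 0.687 -0.305  0.3  ] [312.678 137.23 ]
foot [ 0.689 -0.311  0.01 ] [309.574 209.789]
yellow [0.417 0.096 0.1  ] [302.542 251.661]
brown [0.592 0.109 0.115] [254.108 229.787]
pot [0.379 0.358 0.07 ] [248.776 307.929]
drawers corner [0.597 0.144 0.25 ] [244.148 191.201]
cab [0.593 0.037 0.8  ] [272.531 -22.635]
[ 0.327 -0.539  0.373] [[0.40326634184218474, -0.8658981100617654, -0.29596743153374755], [-0.91508050321777, -0.3822910828023581, -0.12837912852372674], [-0.00198246511519767, 0.3226050077126239, -0.9465316047712319]]
```

View pics/crop1.png

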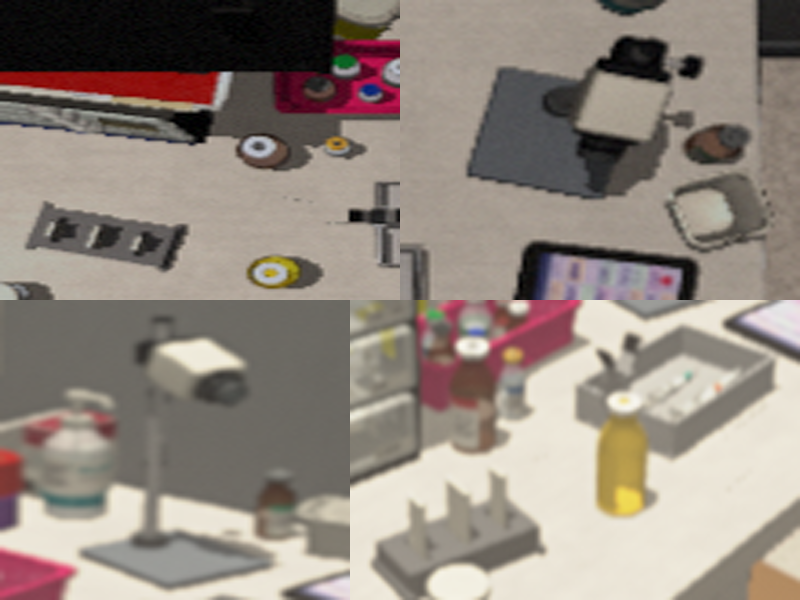

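Crops: the rack with its three cassettes, the clip on the tray's left end wall, and the reader head looking roughly towards the robot.

The moves only spin about the tool's z, but the cassette must lean 20 deg. I'll check early what the tool does at the edge of its reach.

Call:
move_arm(increments=[0, 0, -41, 0, 1, 0, 0, -41, 0, 1, 0, 0, -41, 0, 1, 0, 0, -41, 0, 1, 0, 0, -41, 0, 1, 0, 0, -41, 0, 1, 0, 0, -41, 0, 1, 0, 0, -41, 0, 1])

```text
time: 0.92
tool_pos: [0.2517, -0.5715, 0.5613]
tool_rot: [0.0, 0.979, 0.206, 0.0]
contact_force: [-0.2, -1.4, 0.7]
gripper_width: 1.0
grasp_force: 0.0
```

Call:
move_arm(increments=[0, 0, -41, 0, 1, 0, 0, -41, 0, 1, 0, 0, -41, 0, 1, 0, 0, -41, 0, 1, 0, 0, -41, 0, 1, 0, 0, -41, 0, 1, 0, 0, -41, 0, 1, 0, 0, -41, 0, 1])

```text
time: 1.58
tool_pos: [0.2362, -0.5403, 0.814]
tool_rot: [-0.005, 0.979, 0.206, 0.002]
contact_force: [0.7, -2.7, -1.0]
gripper_width: 1.001
grasp_force: 0.0
```

```bash
python3 -c "
from h import *
s=manip.state();print(s['time'],np.round(s['joint_pos'],3),np.round(s['tool_pos'],3),np.round(s['tool_rot'],3))"
```

```text
1.5833 [-1.287  0.473  0.062  0.008  2.616 -0.123] [ 0.236 -0.54   0.814] [-0.005  0.979  0.206  0.002]
```

Call:
move_arm(increments=[0, 0, -41, 0, 1, 0, 0, -41, 0, 1, 0, 0, -41, 0, 1, 0, 0, -41, 0, 1])

```text
time: 1.92
tool_pos: [0.2121, -0.4813, 0.8733]
tool_rot: [0.048, 0.977, 0.206, 0.008]
contact_force: [-0.9, 1.0, -0.2]
gripper_width: 0.998
grasp_force: 0.0
```

```bash
python3 -c "
from h import *
s=manip.state();print(s['time'],np.round(s['joint_pos'],3),np.round(s['tool_pos'],3),np.round(s['tool_rot'],4),q2R(s['tool_rot'])[:,2])"
```

```text
1.9167 [-1.303  0.371  0.055  0.022  2.62  -0.128] [ 0.212 -0.481  0.873] [0.0478 0.9774 0.2057 0.0083] [ 0.03595    -0.08995804 -0.99529651]
```

Call:
move_arm(increments=[0, 0, 41, 0, 1, 0, 0, 41, 0, 1, 0, 0, 41, 0, 1, 0, 0, 41, 0, 1, 0, 0, 41, 0, 1, 0, 0, 41, 0, 1, 0, 0, 0, 0, 1])

```text
time: 2.5
tool_pos: [0.2211, -0.5047, 0.6495]
tool_rot: [0.033, 0.978, 0.206, 0.008]
contact_force: [0.4, -2.3, -6.1]
gripper_width: 1.001
grasp_force: 0.0
```

```bash
python3 -c "
from h import *
s=manip.state();print(s['time'],np.round(s['joint_pos'],3),np.round(s['tool_pos'],3),np.round(s['tool_rot'],4),q2R(s['tool_rot'])[:,2])"
```

```text
2.5 [-1.298 -0.072  1.043  0.012  2.104 -0.135] [ 0.221 -0.505  0.65 ] [0.0329 0.978  0.2057 0.0075] [ 0.02827568 -0.06127835 -0.99772013]
```

```bash
cat > fit.py <<'E'
import numpy as np
from scipy.optimize import least_squares
D=[(-1.275,.053,1.6135,1.476,.252,-.5713,.2303),(-1.287,.473,.062,2.616,.2362,-.5403,.814),(-1.303,.371,.055,2.62,.2121,-.4813,.8733),(-1.298,-.072,1.043,2.104,.2211,-.5047,.6495)]
def fk(x,j1,j2,j3,j5):
    a1,d1,L1,L2,dl,Lt=x; a=j2+j3; s=a+j5
    return np.array([a1+L1*np.sin(j2)+L2*np.sin(a+dl)+Lt*np.sin(s), d1+L1*np.cos(j2)+L2*np.cos(a+dl)+Lt*np.cos(s)])
def res(x):
    o=[]
    for j1,j2,j3,j5,X,Y,Z in D: o+=list(fk(x,j1,j2,j3,j5)-[X*np.cos(j1)+Y*np.sin(j1),Z])
    return np.r_[o,(x-x0)*.002]
x0=np.array([.05,.3,.5,.5,0,.3]); r=least_squares(res,x0)
if __name__=="__main__": print(np.round(r.x,3),np.round(r.fun[:-6]*1e3,1),[round(-X*np.sin(a)+Y*np.cos(a),4) for a,_,_,_,X,Y,_ in D])
E
python3 fit.py
```

```text
[-0.     0.238  0.425  0.618  0.157  0.278] [ 0.   0.  -0.   0.1  0.  -0.1 -0.  -0.1] [np.float64(0.0745), np.float64(0.0755), np.float64(0.0772), np.float64(0.0769)]
```

Call:
move_arm(increments=[25, -23, 18, 0, 1, 25, -23, 18, 0, 1, 25, -23, 18, 0, 1, 25, -23, 18, 0, 1, 25, -23, 18, 0, 1, 25, -23, 18, 0, 1, 25, -23, 18, 0, 1, 25, -23, 18, 0, 1])

```text
time: 3.17
tool_pos: [0.3359, -0.2682, 0.5097]
tool_rot: [0.049, 0.977, 0.205, 0.011]
contact_force: [-0.4, -0.3, -0.3]
gripper_width: 0.997
grasp_force: 0.0
```

Call:
move_arm(increments=[25, -23, 18, 0, 1, 25, -23, 18, 0, 1, 25, -23, 18, 0, 1, 25, -23, 18, 0, 1, 25, -23, 18, 0.1, 1, 25, -23, 18, 0.1, 1, 25, -23, 18, 0.1, 1, 25, -23, 18, 0.1, 1])

```text
time: 3.83
tool_pos: [0.4698, -0.0421, 0.3513]
tool_rot: [0.043, 0.999, 0.005, 0.022]
contact_force: [0.1, -1.6, 0.1]
gripper_width: 0.997
grasp_force: 0.0
```

```bash
python3 -c "
from h import *
s=manip.state();print(s['time'],np.round(s['joint_pos'],3),np.round(s['tool_pos'],3),np.round(q2R(s['tool_rot']),3))
c=cam('wrist','w2')
for n,X in [('clip',(.502,-.006,.08)),('rack',(.476,.266,.03)),('tray',(.489,-.098,.045))]: print(n,proj(c,X))"
```

```text
3.8333 [-0.202 -0.4    1.817 -0.076  1.662  1.35 ] [ 0.47  -0.042  0.351] [[ 0.999  0.008  0.045]
 [ 0.012 -0.996 -0.086]
 [ 0.045  0.086 -0.995]]
clip [230.71800509 145.95286754]
rack [ 35.98193924 164.27875255]
tray [301.30955116 152.77412948]
```

View pics/w2.png

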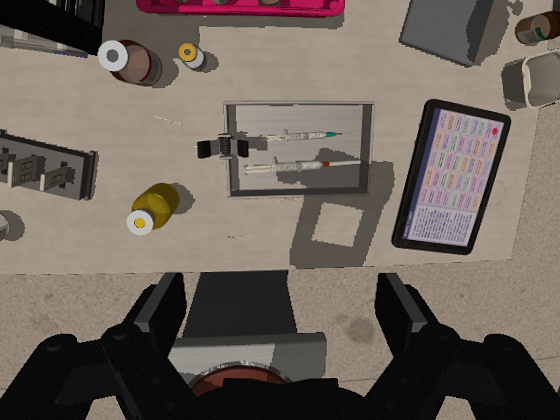

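The wrist view shows the clip (bars at (208,149) and (239,149), pivot at (225,145)) on the tray's left wall. The yellow look-alike is at (140,222), the brown vial at (113,55) and the rack at the left edge. Next I'll move left to see the rack and get a second view of the clip.

Call:
move_arm(increments=[-3, -38, 3, 0, 1, -3, -38, 3, 0, 1, -3, -38, 3, 0, 1, -3, -38, 3, 0, 1, -3, -38, 3, 0, 1, -3, -38, 3, 0, 1, 0, 0, 0, 0, 1])

```text
time: 4.47
tool_pos: [0.4478, 0.1876, 0.3117]
tool_rot: [0.04, 0.999, 0.011, 0.02]
contact_force: [0.6, -0.2, 0.1]
gripper_width: 0.999
grasp_force: 0.0
```

```bash
python3 -c "
from h import *
s=manip.state();print(s['time'],np.round(s['joint_pos'],3),np.round(s['tool_pos'],3),np.round(q2R(s['tool_rot']),3))
c=cam('wrist','w3')
a=proj(c,(.502,-.006,.08)).astype(int); b=proj(c,(.476,.266,.04)).astype(int); print(a,b)
w2=load('w2')['img'][110:210,190:270]
def cr(i,p,h,w): y=min(max(p[1]-h//2,0),420-h); x=min(max(p[0]-w//2,0),560-w); print(x,y); return i[y:y+h,x:x+w]
A=cv2.resize(cr(c['img'],b,150,200),(800,600),interpolation=cv2.INTER_CUBIC)[:400]
A=cv2.resize(cr(c['img'],b,120,200),(600,360),interpolation=cv2.INTER_CUBIC)
B=np.hstack([cv2.resize(w2,(300,240)),cv2.resize(cr(c['img'],a,80,100),(300,240))])
cv2.imwrite('pics/crop2.png',np.vstack([A,B]))"
```

```text
4.4667 [ 0.294 -0.326  1.826 -0.088  1.626  1.838] [0.448 0.188 0.312] [[ 0.999  0.02   0.041]
 [ 0.023 -0.997 -0.079]
 [ 0.039  0.08  -0.996]]
[430 132] [197 147]
97 72
97 87
380 92
```

View pics/crop2.png

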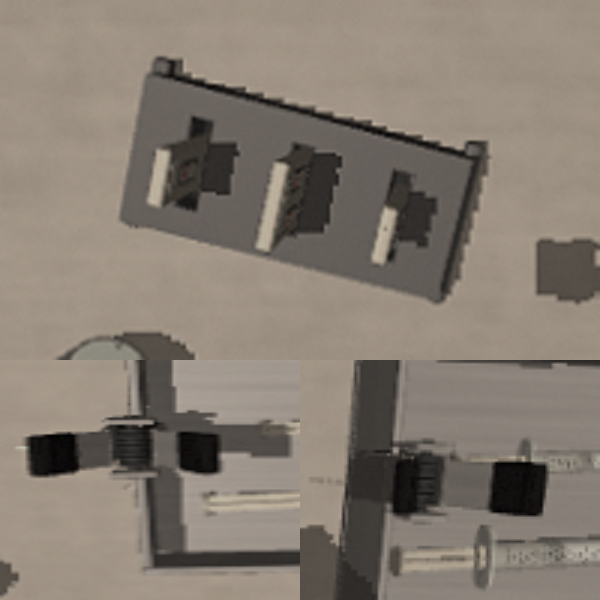

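Crop of w3: the middle slot holds the longest top strip, about (191,140) to (184,170), with two windows on its right face. That is the twin. The narrow look-alikes are at about (149,146) and (225,165). The clip bars show clearly in both views.

```bash
cat > m.py <<'E'
from h import *
np.set_printoptions(precision=4,suppress=True)
def blobs(c,x0,y0,x1,y1,m,amin):
    k=np.zeros(m.shape,np.uint8); k[y0:y1,x0:x1]=m[y0:y1,x0:x1]
    n,l,st,ce=cv2.connectedComponentsWithStats(k)
    return [(cv2.minAreaRect(np.argwhere(l==i)[:,::-1].astype(np.float32)),st[i,4]) for i in range(1,n) if st[i,4]>=amin]
if __name__=="__main__":
    c=load("w3"); g=c["img"].max(2); lo=c["img"].min(2)
    for r,a in blobs(c,97,87,270,190,(lo>140).astype(np.uint8),25):
        P=[onz(c,*p,.081) for p in cv2.boxPoints(r)]; e=sorted([(np.linalg.norm(P[i]-P[i-1]),i) for i in range(4)])
        d=P[e[3][1]]-P[e[3][1]-1]; print("white",np.array(r[0]),a,"c",np.mean(P,0),"size",e[0][0],e[3][0],"dir",np.degrees(np.arctan2(d[1],d[0])))
    for n,box in [("w2",(190,120,262,175)),("w3",(380,92,480,172))]:
        c=load(n)
        for r,a in blobs(c,*box,(c["img"].max(2)<35).astype(np.uint8),20): print(n,np.array(r[0]),r[1],r[2],a,onz(c,*r[0],.109))
E
python3 m.py
```

```text
white [149.2245 145.6358] 64 c [0.4825 0.3117 0.081 ] size 0.0038601946126761845 0.019008373078094987 dir 165.25021490827265
white [187.  155.5] 95 c [0.4716 0.2713 0.081 ] size 0.0035128614220583283 0.03127434104710731 dir 165.3324075797684
white [224.249  165.0664] 60 c [0.4612 0.2308 0.081 ] size 0.003941351902978366 0.01919281233511361 dir 164.11281742155583
w2 [227.1692 144.1462] (5.82963228225708, 17.116792678833008) 7.125016689300537 45 [ 0.5071 -0.0037  0.109 ]
w2 [204. 149.] (16.0, 12.0) 90.0 192 [0.5018 0.0225 0.109 ]
w2 [242.5 148. ] (16.0, 9.0) 90.0 160 [ 0.5027 -0.0209  0.109 ]
w3 [417.  133.5] (17.0, 14.0) 90.0 164 [0.5018 0.0254 0.109 ]
w3 [452.1634 134.3663] (17.114639282226562, 17.413150787353516) 5.710593223571777 296 [ 0.5022 -0.0155  0.109 ]
```

Call:
move_arm(increments=[8, 30, 19, 0, 1, 8, 30, 19, 0, 1, 8, 30, 19, 0, 1, 8, 30, 19, 0, 1, 7, 30, 19, 0, 1, 7, 29, 19, 0, 1, 0, 0, 0, 0, 1])

```text
time: 5.1
tool_pos: [0.5006, -0.0111, 0.211]
tool_rot: [0.043, 0.999, 0.004, 0.017]
contact_force: [-0.6, -0.3, -0.9]
gripper_width: 1.002
grasp_force: 0.0
```

```bash
python3 -c "
from h import *
np.set_printoptions(precision=4,suppress=True)
print('tri',tri([(load('w2'),222.9,148.7),(load('w3'),436.7,134)]))
s=manip.state();print(s['time'],np.round(s['tool_pos'],4),np.round(q2R(s['tool_rot']),3))
c=cam('wrist','w4'); print(c['f'],proj(c,(.502,.003,.107)))
cv2.imwrite('pics/w4b.png',cv2.resize(c['img'][60:360,100:500],(800,600),interpolation=cv2.INTER_CUBIC))"
```

```text
tri (array([0.5018, 0.0014, 0.1067]), [np.float64(0.03246496377227568), np.float64(0.03246496377220265)])
5.1 [ 0.5006 -0.0111  0.211 ] [[ 0.999  0.006  0.035]
 [ 0.009 -0.996 -0.087]
 [ 0.034  0.087 -0.996]]
337.82634942126856 [248.7678 208.0437]
```

View pics/w4b.png

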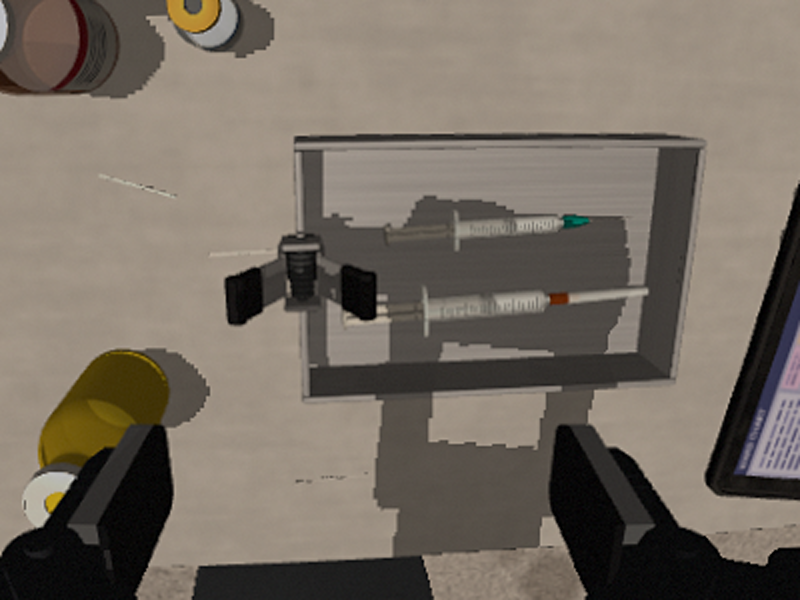

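```bash
python3 -c "
from h import *
np.set_printoptions(precision=4,suppress=True)
c=load('w4')
P=lambda x,y,z: onz(c,100+x/2,60+y/2,z)
print('proj',proj(c,(.5018,.0014,.107)))
a,b=P(296,138,.045),P(303,400,.045); d=a-b; print('wall outer',a,b,np.linalg.norm(d),np.degrees(np.arctan2(d[1],d[0])))
a,b=P(296,138,.045),P(704,142,.045); d=a-b; print('far rim',a,b,np.linalg.norm(d),np.degrees(np.arctan2(d[1],d[0])))
a,b=P(226,296,.107),P(378,290,.107); d=a-b; print('bars outer',a,b,(a+b)/2,np.linalg.norm(d),np.degrees(np.arctan2(d[1],d[0])))
print('tri3',tri([(load('w2'),222.9,148.7),(load('w3'),436.7,134),(c,251,206.7)]))
"
```

```text
proj [250.8661 208.2528]
wall outer [0.5573 0.0028 0.045 ] [0.4283 0.0019 0.045 ] 0.12894349862663815 0.3772629323605642
far rim [0.5573 0.0028 0.045 ] [ 0.5572 -0.1935  0.045 ] 0.1962597722437962 89.9700865144582
bars outer [0.5026 0.0302 0.107 ] [ 0.5038 -0.028   0.107 ] [0.5032 0.0011 0.107 ] 0.05813884143832397 91.2271428661379
tri3 (array([0.502 , 0.0013, 0.106 ]), [np.float64(0.42725903550432015), np.float64(0.36611703977688487), np.float64(0.6704336689483132)])
```

Handle midpoint is (0.502, 0.001, 0.107), agreeing to 0.7 mm across three views, with the expected height and 58 mm width. Descending to squeeze.

Call:
move_arm(increments=[-2, -21, 6, 0, 1, 0, 0, 35, 0, 1, 0, 0, 35, 0, 1, 0, 0, 30, 0, 1, 0, 0, 20, 0, 1, 0, 0, 0, 0, 1, 0, 0, 0, 0, 0.6, 0, 0, 0, 0, 0.6])

```text
time: 5.82
tool_pos: [0.5041, 0.0047, 0.0864]
tool_rot: [0.042, 0.999, 0.007, 0.02]
contact_force: [0.5, -0.3, 1.6]
gripper_width: 0.748
grasp_force: 1.0
```

Call:
move_arm(increments=[0, 0, 0, 0, 0.5, 0, 0, 0, 0, 0.45, 0, 0, 0, 0, 0.42, 0, 0, 0, 0, 0.42, 0, 0, 0, 0, 0.42, 0, 0, 0, 0, 0.42])

```text
time: 6.32
tool_pos: [0.5011, 0.0051, 0.0825]
tool_rot: [0.042, 0.999, 0.007, 0.017]
contact_force: [-0.8, 0.5, -0.0]
gripper_width: 0.422
grasp_force: 11.9
```

```bash
python3 -c "
from h import *
s=manip.state();print(s['time'],np.round(s['tool_pos'],4),np.round(q2R(s['tool_rot']),3),s['contact_force'],s['joint_pos'])
c=cam('wrist','w5');t=cam('scene','s5')
p=proj(t,(.502,.001,.08)).astype(int);print(p)
A=cv2.resize(c['img'][150:420,100:460],(800,600))[:,:];B=cv2.resize(t['img'][p[1]-40:p[1]+30,p[0]-45:p[0]+45],(386,300))
cv2.imwrite('pics/c5.png',np.hstack([cv2.resize(c['img'][120:420,130:430],(400,400)),cv2.resize(t['img'][p[1]-50:p[1]+50,p[0]-50:p[0]+50],(400,400),interpolation=cv2.INTER_CUBIC)]))"
```

```text
6.3167 [0.5011 0.0051 0.0825] [[ 0.999  0.013  0.034]
 [ 0.016 -0.996 -0.084]
 [ 0.033  0.084 -0.996]] [-0.77284552  0.48903039 -0.02475141] [-0.09337636 -0.12398367  2.04702461 -0.08703909  1.17766101  1.49457216]
[299 236]
```

View pics/c5.png

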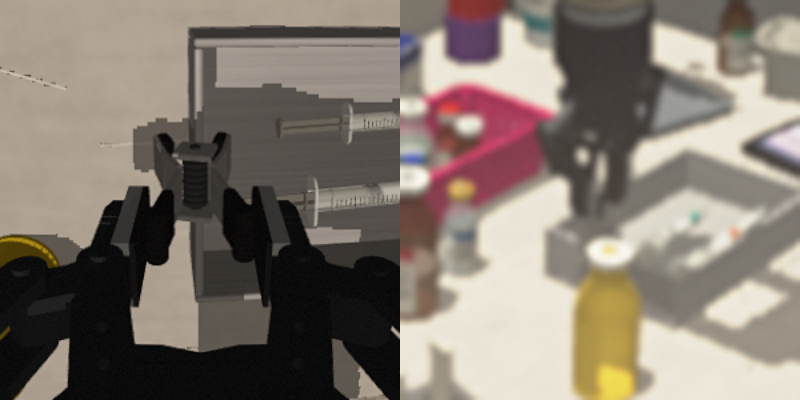

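The clip is squeezed to 36 mm at 11.9 N, and its jaws have cleared the wall symmetrically. Lifting and turning towards the rack.

Call:
move_arm(increments=[0, 1, -10, 0, 0.42, 1, 2, -25, 0, 0.42, 1, 4, -38, 0, 0.42, 1, 4, -38, 0, 0.42, 0, 0, 0, 0, 0.42, 0, 0, 0, 0, 0.42])

```text
time: 6.92
tool_pos: [0.5027, 0.0032, 0.1985]
tool_rot: [0.043, 0.999, 0.007, 0.021]
contact_force: [0.1, 0.2, -0.5]
gripper_width: 0.428
grasp_force: 11.9
```

```bash
python3 -c "
from h import *
s=manip.state();print(s['time'],np.round(s['tool_pos'],4),np.round(q2R(s['tool_rot']),3),s['gripper_width'],s['grasp_force'])
c=cam('wrist','w6')
Rt=q2R(s['tool_rot']);p=np.array(s['tool_pos'])
for n,o in [('bars',(0,0,.030)),('pivot',(0,0,-.0115)),('pads',(0,0,-.0425))]: print(n,proj(c,p+np.array(o)+[.0,.003,0]))
cv2.imwrite('pics/w6b.png',cv2.resize(c['img'][120:420,130:430],(600,600),interpolation=cv2.INTER_CUBIC))"
```

```text
6.9167 [0.5027 0.0032 0.1985] [[ 0.999  0.012  0.042]
 [ 0.016 -0.996 -0.085]
 [ 0.041  0.085 -0.996]] 0.42767359158453394 11.87069445848465
bars [276.72662333 309.54861066]
pivot [270.56504779 263.29279181]
pads [267.53554714 240.38967263]
```

View pics/w6b.png

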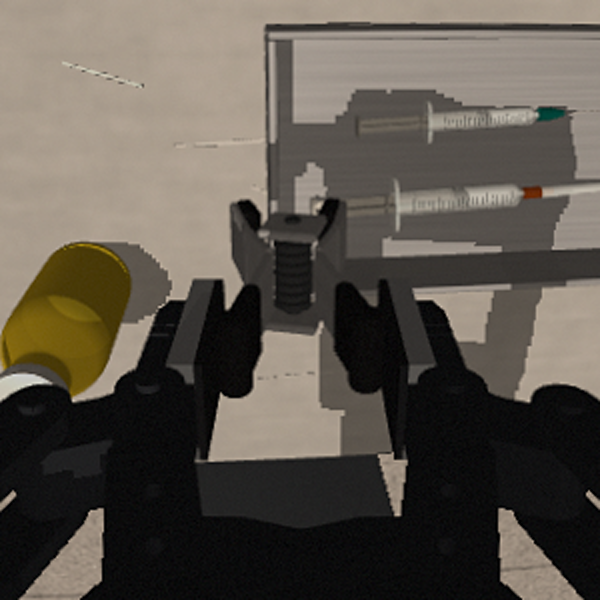

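```bash
python3 -c "
from h import *
np.set_printoptions(precision=4,suppress=True)
c=load('w6'); p=np.array([.5027,.0032,.1985])
for dx in (-.002,.001,.004):
    d=ray(c,130+292/2,120+219/2); t=(p[0]+dx+.015-c['e'][0])/d[0]; X=c['e']+d*t; print(dx,'axle rel TCP',X-p)
    for n,u,v in [('bar L inner-low',240,390),('R',362,390)]:
        pass
c5=load('w5'); p5=np.array([.5011,.0051,.0825]); d=ray(c5,130+195*.75,120+145*.75); t=(p5[0]+.001+.015-c5['e'][0])/d[0]; print('w5',c5['e']+d*t-p5)
for n,(u,v) in dict(bL=(232,205),bR=(345,205),padL=(262,215),padR=(318,212)).items():
    print(n,onz(c,130+u/2,120+v/2,.1985-.0465)-p)
"
```

```text
-0.002 axle rel TCP [ 0.013  -0.0008 -0.0257]
0.001 axle rel TCP [ 0.016  -0.0001 -0.0176]
0.004 axle rel TCP [ 0.019   0.0005 -0.0095]
w5 [ 0.016  -0.0003 -0.0186]
bL [ 0.0101  0.0156 -0.0465]
bR [ 0.0095 -0.0184 -0.0465]
padL [ 0.0067  0.0067 -0.0465]
padR [ 0.0074 -0.0102 -0.0465]
```

The clip is in the air, gripped at the bars, with the pivot axle at about (276,229) in the wrist picture, 18 mm below the TCP. Working out the move to a point above the twin.

```bash
cat > plan.py <<'E'
from h import *
np.set_printoptions(precision=4,suppress=True)
def Rz(a): return R.from_euler('z',a).as_matrix()
def tool(d,Rt): return (Rt.T@np.asarray(d))*1000
E
python3 -c "
from plan import *
s=manip.state();Rt=q2R(s['tool_rot']);p=np.array(s['tool_pos'])
off=Rt.T@[.001,-.0012,-.049]; print(off)
R2=Rt@Rz(.258); print(np.degrees(np.arctan2(R2[1,0],R2[0,0])),R2@off)
goal=np.array([.4718,.2713,.081+.012])   # pad mid 12 mm above top
d=goal-R2@off-p; print('world d',d,'before spin',tool(d,Rt),'after',tool(d,R2), 'up20',tool((0,0,.02),R2))
"
```

```text
[-0.0008 -0.0029  0.0489]
-13.842096664723979 [ 0.0018 -0.0011 -0.049 ]
world d [-0.0311  0.269  -0.0537] before spin [ -28.7139 -272.9979   29.6504] after [ -97.4182 -256.6359   29.6504] up20 [  1.1245   1.4536 -19.9154]
```

Call:
move_arm(increments=[-3, -20, -4, 0, 0.42, -3, -34, -4, 0, 0.42, -3, -36, -4, 0, 0.42, -4, -36, -4, 0, 0.42, -4, -36, -5, 0, 0.42, -3, -36, -5, 0, 0.42, -3, -36, -4, 0, 0.42, -3, -34, -4, 0, 0.42])

```text
time: 7.63
tool_pos: [0.4681, 0.2743, 0.2021]
tool_rot: [0.043, 0.999, 0.008, 0.015]
contact_force: [1.3, 0.3, -0.5]
gripper_width: 0.424
grasp_force: 11.8
```

Call:
move_arm(increments=[0, 0, 0, 0.07, 0.42, 0, 0, 0, 0.08, 0.42, 0, 0, 0, 0.07, 0.42, 0, 0, 0, 0.052, 0.42, 0, 0, 0, 0, 0.42, 0, 0, 0, 0, 0.42])

```text
time: 8.13
tool_pos: [0.4689, 0.2725, 0.2025]
tool_rot: [0.04, 0.991, -0.127, 0.021]
contact_force: [0.7, -0.1, -0.4]
gripper_width: 0.418
grasp_force: 11.8
```

```bash
python3 -c "
from plan import *
s=manip.state();Rt=q2R(s['tool_rot']);p=np.array(s['tool_pos']);print(s['time'],p,Rt,np.degrees(np.arctan2(Rt[1,0],Rt[0,0])),s['gripper_width'],s['grasp_force'])
off=np.array([-.0008,-.0029,.0489])
goal=np.array([.4718,.2713,.081+.012]); d=goal-Rt@off-p; print(d,tool(d,Rt),'down10',tool((0,0,-.01),Rt))
c=cam('wrist','w7'); print(proj(c,(.4718,.2713,.081)))
# refine cassette top
lo=c['img'].min(2)
from m import blobs
q=proj(c,(.4718,.2713,.081)).astype(int)
for r,a in blobs(c,max(q[0]-130,0),max(q[1]-70,0),q[0]+130,q[1]+70,(lo>140).astype(np.uint8),25): print(np.array(r[0]),r[1],a,onz(c,*r[0],.081))
"
```

```text
8.1333 [0.4689 0.2725 0.2025] [[ 0.9666 -0.2543  0.0313]
 [-0.2509 -0.9642 -0.0853]
 [ 0.0519  0.0746 -0.9959]] -14.550856638100276 0.418133359905689 11.837308555841446
[ 0.0014  0.     -0.0606] [-1.8275 -4.8895 60.3538] down10 [-0.5192 -0.7463  9.9586]
[268.1608 202.2298]
[250.  201.5] (139.0, 224.0) 12926 [0.4765 0.2854 0.081 ]
[216.5 203. ] (24.0, 5.0) 133 [0.4827 0.3119 0.081 ]
[393.9459 231.3565] (52.96977996826172, 49.33174133300781) 1488 [0.4162 0.1725 0.081 ]
[274.2792 221.8265] (11.318796157836914, 33.876956939697266) 212 [0.4541 0.2709 0.081 ]
[325.6821 254.5527] (81.56318664550781, 38.661964416503906) 1638 [0.4125 0.2355 0.081 ]
[205.  268.5] (5.0, 18.0) 53 [0.4298 0.3393 0.081 ]
```

Call:
move_arm(increments=[-2, -5, 10, 0, 0.42, 0, 0, 20, 0, 0.42, 0, 0, 20, 0, 0.42, 0, 0, 10, 0, 0.42, 0, 0, 0, 0, 0.42])

```text
time: 8.6
tool_pos: [0.4691, 0.2721, 0.1401]
tool_rot: [0.041, 0.991, -0.128, 0.019]
contact_force: [0.2, 0.7, -1.7]
gripper_width: 0.43
grasp_force: 11.8
```

```bash
python3 -c "
from plan import *
s=manip.state();Rt=q2R(s['tool_rot']);p=np.array(s['tool_pos']);print(s['time'],p)
off=np.array([-.0008,-.0029,.0489])
goal=np.array([.4718,.2713,.081+.012]); d=goal-Rt@off-p; print(d,tool(d,Rt))
c=cam('wrist','w8'); 
print(proj(c,p+Rt@off),[proj(c,(.4718-.01645*k,.2713+.00434*k,.081)) for k in(-1,0,1)])
cv2.imwrite('pics/w8b.png',cv2.resize(c['img'][120:360,160:400],(600,600),interpolation=cv2.INTER_CUBIC))"
```

```text
8.6 [0.4691 0.2721 0.1401]
[0.0014 0.0004 0.0018] [ 1.319  -0.6429 -1.8395]
[273.6088 234.8474] [array([271.2413, 201.9441]), array([271.4515, 227.5006]), array([271.6605, 251.9192])]
```

View pics/w8b.png

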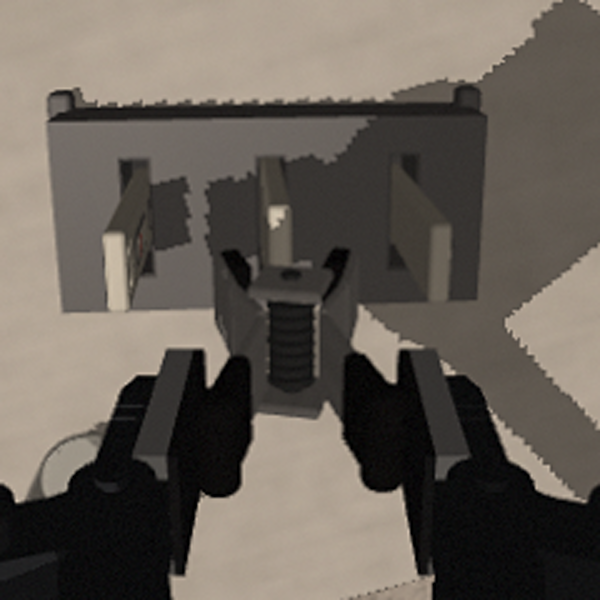

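The jaw gape (crop columns 250 to 322) straddles the twin's top strip at column 279, and both fingers clear its neighbours. Lowering, then partly releasing.

Call:
move_arm(increments=[0, -2, 8, 0, 0.42, 0, -0.5, 8, 0, 0.42, 0, 0, 7.5, 0, 0.42, 0, 0, 0, 0, 0.42, 0, 0, 0, 0, 0.48, 0, 0, 0, 0, 0.54, 0, 0, 0, 0, 0.54])

```text
time: 9.23
tool_pos: [0.4731, 0.2737, 0.1212]
tool_rot: [0.039, 0.991, -0.128, 0.023]
contact_force: [-0.3, -1.2, -1.2]
gripper_width: 0.542
grasp_force: 10.5
```

```bash
cat > axle.py <<'E'
from plan import *
def axle(c,p,Rt):
    w=load('w8')['img']; T=w[222:245,262:292]
    r=cv2.matchTemplate(c['img'][180:330,230:330],T,cv2.TM_CCOEFF_NORMED); _,v,_,l=cv2.minMaxLoc(r)
    u=np.array([l[0]+230+276.8-262,l[1]+180+229.6-222]) # dot at crop (292,274)
    # plane normal tool x, at +16mm along horizontal tool x from TCP
    n=Rt[:,0].copy(); n[2]=0; n/=np.linalg.norm(n); d=ray(c,*u); t=(.016-n@(c['e']-p))/(n@d)
    return v,u,c['e']+d*t-p-.015*n
if __name__=="__main__":
    import sys
    c=load('w8'); p=np.array([.4691,.2721,.1401]); s=manip.state(); Rt=q2R(s['tool_rot']); print(axle(c,p,Rt))
    p=np.array(s['tool_pos']); c=cam('wrist',sys.argv[1]); print(s['time'],p,s['gripper_width'],s['grasp_force'],s['contact_force']); v,u,a=axle(c,p,Rt); print(v,u,a,'pivot',p+a)
E
python3 axle.py w9
```

```text
(1.0, array([276.8, 229.6]), array([ 0.0008, -0.0011, -0.0184]))
9.2333 [0.4731 0.2737 0.1212] 0.5419863290304491 10.47898069024086 [-0.2775 -1.2463 -1.2202]
0.577375054359436 [279.8 232.6] [ 0.0005 -0.0022 -0.0141] pivot [0.4736 0.2715 0.1072]
```

```bash
cat > avg.py <<'E'
from plan import *
def avg(n=6,cams=("wrist",)):
    P=[];Q=[];C=[]
    for i in range(n):
        s=manip.state(); P.append(s['tool_pos']); q=np.array(s['tool_rot']); Q.append(q*np.sign(q[1])); C.append(cam(cams[i%len(cams)])); 
    return np.mean(P,0),q2R(np.mean(Q,0)/np.linalg.norm(np.mean(Q,0))),np.array(P),C
E
python3 -c "
from avg import *
from axle import axle
p,Rt,P,C=avg(6); print(p,P.std(0),Rt)
c=C[-1]; T=np.array(manip.grab_frame('wrist')['T_tool_cam']); c['R']=Rt@T[:3,:3]; c['e']=Rt@T[:3,3]+p
v,u,a=axle(c,p,Rt); print(v,u,a,p+a)
np.savez('pics/w10.npz',**c)
"
```

```text
[0.473  0.2737 0.1211] [0.0001 0.     0.0002] [[ 0.966  -0.256   0.0351]
 [-0.2524 -0.964  -0.0836]
 [ 0.0553  0.0719 -0.9959]]
0.5813548564910889 [279.8 232.6] [ 0.0005 -0.0022 -0.0141] [0.4734 0.2715 0.107 ]
```

Call:
move_arm(increments=[0, 0, 4, 0, 0.54, 0, 0, 0, 0, 0.54, 0, 0, 0, 0, 0.6, 0, 0, 0, 0, 0.66, 0, 0, 0, 0, 0.72, 0, 0, 0, 0, 0.8, 0, 0, 0, 0, 1, 0, 0, 0, 0, 1])

```text
time: 10.3
tool_pos: [0.473, 0.2733, 0.1168]
tool_rot: [0.039, 0.991, -0.128, 0.023]
contact_force: [-0.7, 0.4, 0.5]
gripper_width: 1.0
grasp_force: 0.0
```

```bash
python3 axle.py w11
```

```text
(1.0, array([276.8, 229.6]), array([ 0.0008, -0.0011, -0.0184]))
10.3 [0.473  0.2733 0.1168] 1.0003932021607087 0.0 [-0.739   0.3842  0.4734]
0.5322367548942566 [275.8 236.6] [ 0.0011  0.0001 -0.0085] pivot [0.474  0.2734 0.1083]
```

Call:
move_arm(increments=[1, 1, -10, 0, 1, 2, 2, -30, 0, 1, 2, 3, -38, 0, 1, 2, 3, -38, 0, 1, 2, 3, -38, 0, 1, 0, 0, 0, 0, 1, 0, 0, 0, 0, 1])

```text
time: 10.93
tool_pos: [0.4748, 0.2731, 0.2764]
tool_rot: [0.037, 0.991, -0.128, 0.026]
contact_force: [1.0, 0.5, -0.6]
gripper_width: 1.002
grasp_force: 0.0
```

```bash
python3 -c "
from avg import *
from m import blobs
p,Rt,P,C=avg(3); print(p,Rt[:,2],manip.state()['time'])
c=C[-1]; np.savez('pics/w12.npz',**c); cv2.imwrite('pics/w12.png',c['img'])
hy=np.array([np.cos(np.radians(75.2)),np.sin(np.radians(75.2)),0]); q0=np.array([.4718,.2713,.140])
for k in(-.025,0,.025): print('pred bar',proj(c,q0+k*hy))
q=proj(c,q0).astype(int)
for th in (30,45):
  for r,a in blobs(c,q[0]-60,q[1]-45,q[0]+60,q[1]+45,(c['img'].max(2)<th).astype(np.uint8),40): print(th,np.array(r[0]),r[1],r[2],a,onz(c,*r[0],.140))
t=cam('top','t12'); q=proj(t,q0).astype(int)
"
```

```text
[0.4738 0.2726 0.2737] [ 0.0377 -0.0823 -0.9959] 11.0833
pred bar [298.212  203.5014]
pred bar [269.0286 204.079 ]
pred bar [239.5334 204.667 ]
30 [262.5 194. ] (18.0, 13.0) 90.0 194 [0.4818 0.2743 0.14  ]
30 [237.5 204. ] (24.0, 15.0) 90.0 321 [0.4792 0.297  0.14  ]
30 [286.  203.5] (23.0, 14.0) 90.0 295 [0.4683 0.2572 0.14  ]
45 [263.5 195. ] (26.0, 15.0) 90.0 250 [0.4807 0.2737 0.14  ]
45 [238.  203.5] (25.0, 16.0) 90.0 346 [0.4795 0.2964 0.14  ]
45 [286. 203.] (24.0, 14.0) 90.0 314 [0.4687 0.2571 0.14  ]
```

Call:
move_arm(increments=[0, 0, 0, -0.1, 1, 0, 0, 0, -0.12, 1, 0, 0, 0, -0.12, 1, 0, 0, 0, -0.12, 1, 0, 0, 0, -0.12, 1, 0, 0, 0, -0.12, 1, 0, 0, 0, -0.12, 1, 0, 0, 0, -0.12, 1])

```text
time: 11.8
tool_pos: [0.4724, 0.272, 0.2692]
tool_rot: [0.046, 0.94, 0.337, 0.0]
contact_force: [0.0, -0.3, 0.1]
gripper_width: 0.995
grasp_force: 0.0
```

Call:
move_arm(increments=[0, 0, 0, -0.12, 1, 0, 0, 0, -0.12, 1, 0, 0, 0, -0.12, 1, 0, 0, 0, -0.12, 1, 0, 0, 0, -0.1, 1, 0, 0, 0, -0.04, 1, 0, 0, 0, 0, 1])

```text
time: 12.38
tool_pos: [0.4725, 0.272, 0.2693]
tool_rot: [0.043, 0.794, 0.606, -0.013]
contact_force: [-0.2, 0.8, -0.1]
gripper_width: 1.004
grasp_force: 0.0
```

```bash
python3 -c "
from avg import *
from m import blobs
p,Rt,P,C=avg(3); s=manip.state(); print(p,Rt,s['time'],np.degrees(np.arctan2(Rt[1,0],Rt[0,0])),s['joint_pos'])
c=C[-1]; np.savez('pics/w13.npz',**c)
hy=np.array([np.cos(np.radians(75.2)),np.sin(np.radians(75.2)),0]); q0=np.array([.4718,.2713,.140])
for k in(-.025,0,.025): print('pred bar',proj(c,q0+k*hy))
q=proj(c,q0).astype(int)
for th in (30,45):
  for r,a in blobs(c,q[0]-60,q[1]-60,q[0]+60,q[1]+60,(c['img'].max(2)<th).astype(np.uint8),40): print(th,np.array(r[0]),r[1],r[2],a,onz(c,*r[0],.140))
a=cv2.resize(load('w12')['img'][150:260,200:330],(400,340),interpolation=cv2.INTER_CUBIC); b=cv2.resize(c['img'][q[1]-55:q[1]+55,q[0]-65:q[0]+65],(400,340),interpolation=cv2.INTER_CUBIC)
cv2.imwrite('pics/c13.png',np.hstack([a,b])); print(q)
"
```

```text
[0.4726 0.272  0.2696] [[ 0.2667  0.9633  0.0316]
 [ 0.961  -0.2632 -0.0852]
 [-0.0737  0.0531 -0.9959]] 12.5333 74.49099196434223 [ 0.4326 -0.1466  1.743  -0.0908  1.5512  0.7039]
pred bar [272.2564 212.8134]
pred bar [271.7227 185.3318]
pred bar [271.1623 155.9517]
30 [268.  149.5] (11.0, 22.0) 90.0 251 [0.4772 0.3012 0.14  ]
30 [269.  198.5] (17.0, 20.0) 90.0 378 [0.4664 0.2606 0.14  ]
45 [268. 150.] (12.0, 22.0) 90.0 271 [0.4771 0.3009 0.14  ]
45 [271.0249 196.4724] (21.969593048095703, 27.120357513427734) 86.98721313476562 427 [0.4685 0.2619 0.14  ]
[271 185]
```

```bash
python3 -c "
from plan import *
A=load('w12');B=load('w13')
x,e=tri([(A,261.7,203.7),(B,268.5,175.5)]); print('bars mid',x,e)
for n,a,b in [('left bar',(238,203.7),(268,149.7)),('right bar',(286,203.3),(269,198.5))]: print(n,tri([(A,*a),(B,*b)]))
u=np.array([np.cos(np.radians(75.2)),np.sin(np.radians(75.2)),0]); print('shift along rack x, y mm',1e3*(x-[.4718,.2713,0])@u,1e3*(x-[.4718,.2713,0])@[-u[1],u[0],0])
"
```

```text
bars mid [0.4712 0.2776 0.1309] [np.float64(0.25117210006339014), np.float64(0.2511721000634257)]
left bar (array([0.4764, 0.2981, 0.1275]), [np.float64(0.1654683929512185), np.float64(0.16546839295116725)])
right bar (array([0.4656, 0.257 , 0.1303]), [np.float64(0.09921266617439521), np.float64(0.09921266617442259)])
shift along rack x, y mm 5.910192618463703 2.186760304341705
```

View pics/c13.png

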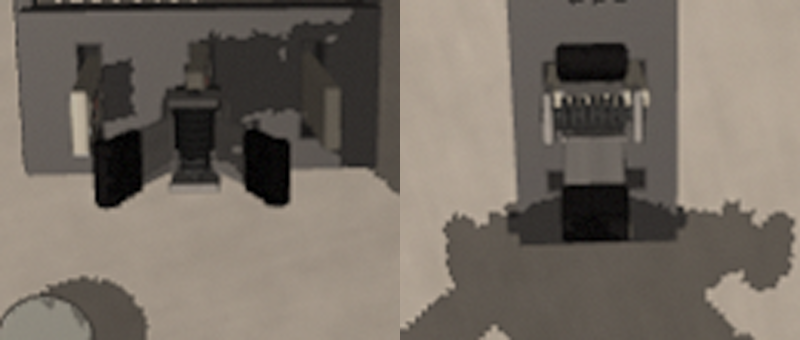

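Both clip views agree: the clip is on the twin's ribbed end, with cheeks visible at crop (547,115) and (638,115), and it leans slightly toward rack +x. Triangulating the cheeks.

```bash
python3 -c "
from plan import *
A=load('w12');B=load('w13')
fa=lambda x,y:(200+x*130/400,150+y*110/340); fb=lambda x,y:(271-65+(x-400)*130/400,185-55+y*110/340)
u=np.array([np.cos(np.radians(75.2)),np.sin(np.radians(75.2)),0]); v=np.array([-u[1],u[0],0])
def rep(n,x,e): print(n,x,np.round(e,2),'rackx,y mm',1e3*(x-[.4718,.2713,0])@u,1e3*(x-[.4718,.2713,0])@v)
rep('cheek top mid',*tri([(A,*fa(195,140)),(B,*fb(594,116))]))
rep('cheek -v(far)',*tri([(A,*fa(193,97)),(B,*fb(640,116))]))
rep('cheek +v(near)',*tri([(A,*fa(195,183)),(B,*fb(548,116))]))
rep('bar L top corners mid',*tri([(A,*fa(118,170)),(B,*fb(592,62))]))
rep('bar R',*tri([(A,*fa(267,167)),(B,*fb(596,212))]))
# single checks for z bias: left single top ends
c=A
rep('single left top',*tri([(A,*fa(79,93)),(A,*fa(79,93)),(load('w3'),149.2,138)]))
"
```

```text
cheek top mid [0.4714 0.2755 0.1017] [0.2 0.2] rackx,y mm 4.012402329853506 1.4230018234342454
cheek -v(far) [0.485  0.2723 0.1037] [0.06 0.06] rackx,y mm 4.3877270222500036 -12.497127008165654
cheek +v(near) [0.458  0.2793 0.1014] [0.26 0.26] rackx,y mm 4.239208340630286 15.363900855840994
bar L top corners mid [0.4763 0.2981 0.1302] [0.69 0.69] rackx,y mm 27.02170561121592 2.447390508285343
bar R [0.4657 0.2568 0.1315] [0.55 0.55] rackx,y mm -15.578360690447852 2.169478952193053
single left top [0.4929 0.3074 0.0912] [0.67 0.67 1.34] rackx,y mm 40.31369635777536 -11.14734575968504
```

```bash
python3 -c "
from plan import *
from m import blobs
for n in ('w12','w13'):
    c=load(n); q=proj(c,(.4825,.3117,.081)); print(n,'pred',q,proj(c,(.4612,.2308,.081))); i=q.astype(int)
    for th in (110,140):
      for r,a in blobs(c,max(i[0]-25,0),max(i[1]-25,0),i[0]+25,i[1]+25,((c['img'].min(2)>th)).astype(np.uint8),15): print(th,np.array(r[0]),r[1],r[2],a)
# predicted cheek tops for pivot z at .095 and .104, shift 4mm
u=np.array([np.cos(np.radians(75.2)),np.sin(np.radians(75.2)),0])
for z in (.095,.104):
    X=np.array([.4718,.2713,0])+.004*u+[0,0,z+.008]; print(z,[proj(load(n),X) for n in ('w12','w13')])
print('obs (263.4,195.3) (269,167.5)')
"
```

```text
w12 pred [225.398  189.6186] [307.379  188.1527]
110 [215.  188.5] (49.0, 30.0) 90.0 493
110 [225.5 190. ] (20.0, 5.0) 90.0 104
110 [246.5 211. ] (4.0, 5.0) 90.0 18
140 [225.2676 189.9794] (18.253767013549805, 3.9115216732025146) 85.60128784179688 76
w13 pred [269.1265 123.1578] [270.868  204.5906]
110 [269.  122.5] (5.0, 22.0) 90.0 125
140 [268.5414 122.7873] (4.57261848449707, 21.076091766357422) 86.98721313476562 99
0.095 [array([263.2538, 194.0223]), array([270.4637, 168.0687])]
0.104 [array([263.4923, 196.2795]), array([270.7242, 170.8931])]
obs (263.4,195.3) (269,167.5)
```

Call:
move_arm(increments=[0, -40, 0, 0, 1, 0, -40, 0, 0, 1, 0, -40, 0, 0, 1, 0, 0, 0, 0, 1, 0, 0, 0, 0, 1])

```text
time: 12.95
tool_pos: [0.3561, 0.3043, 0.2644]
tool_rot: [0.044, 0.794, 0.606, -0.012]
contact_force: [0.5, -0.3, -0.1]
gripper_width: 1.002
grasp_force: 0.0
```

```bash
python3 -c "
from avg import *
from m import blobs
p,Rt,P,C=avg(3); s=manip.state(); print(p,s['time'])
c=C[-1]; np.savez('pics/w14.npz',**c)
for n,X in [('barL',(.4763,.298,.130)),('barR',(.4657,.257,.130)),('single',(.4825,.3117,.081)),('single2',(.4612,.2308,.081))]:
    q=proj(c,X);i=q.astype(int);print(n,q)
    m=(c['img'].max(2)<30) if 'bar' in n else (c['img'].min(2)>130)
    for r,a in blobs(c,max(i[0]-30,0),max(i[1]-20,0),i[0]+30,i[1]+20,m.astype(np.uint8),30): print('  ',np.array(r[0]),r[1],r[2],a)
for n,k in (('w13',30),('w12',30)):
    pass
"
```

```text
[0.3571 0.304  0.2646] 13.1
barL [408.8214 151.7922]
   [408. 151.] (10.0, 28.0) 90.0 260
barR [402.7488 198.4519]
   [403.  198.5] (17.0, 24.0) 90.0 363
single [392.6572 124.5404]
   [401.5 123.5] (39.0, 39.0) 90.0 883
single2 [383.6769 204.788 ]
   [409.5 188. ] (8.0, 5.0) 90.0 31
   [382.5 213. ] (20.0, 59.0) 90.0 967
```

The bars sit at z ≈ 0.130, so the pads are about 6 mm over the windows. The clip has to go about 9 mm higher, so I'll regrip the handles.

Call:
move_arm(increments=[0, 40, 0, 0, 1, 0, 40, 0, 0, 1, 0, 40, 0, 0.05, 1, 0, 0, 0, 0.12, 1, 0, 0, 0, 0.12, 1, 0, 0, 0, 0.12, 1, 0, 0, 0, 0.12, 1, 0, 0, 0, 0.12, 1])

```text
time: 13.77
tool_pos: [0.4746, 0.2715, 0.2711]
tool_rot: [0.045, 0.948, 0.316, 0.003]
contact_force: [-0.2, 0.3, 0.2]
gripper_width: 1.005
grasp_force: 0.0
```

Call:
move_arm(increments=[0, 0, 0, 0.12, 1, 0, 0, 0, 0.12, 1, 0, 0, 0, 0.12, 1, 0, 0, 0, 0.12, 1, 0, 0, 0, 0.12, 1, 0, 0, 0, 0.12, 1, 0, 0, 0, 0.12, 1, 0, 0, 0, 0.06, 1])

```text
time: 14.43
tool_pos: [0.4745, 0.2716, 0.2712]
tool_rot: [0.04, 0.991, -0.127, 0.022]
contact_force: [0.4, -0.1, -0.7]
gripper_width: 0.998
grasp_force: 0.0
```

Call:
move_arm(increments=[0, 0, 0, 0.12, 1, 0, 0, 0, 0, 1])

```text
time: 14.6
tool_pos: [0.4743, 0.2716, 0.2712]
tool_rot: [0.038, 0.982, -0.184, 0.024]
contact_force: [0.0, -0.5, -0.5]
gripper_width: 0.998
grasp_force: 0.0
```

```bash
python3 -c "
from avg import *
p,Rt,P,C=avg(2); s=manip.state(); print(p,Rt,np.degrees(np.arctan2(Rt[1,0],Rt[0,0])),s['time'])
g=np.array([.4710,.2775,.131])+Rt[:,2]*.0206; d=g-p; print(g,d,tool(d,Rt))
"
```

```text
[0.4743 0.2716 0.2712] [[ 0.9315 -0.362   0.034 ]
 [-0.3583 -0.9298 -0.0843]
 [ 0.0621  0.0663 -0.9959]] -21.03796226605585 14.7
[0.4717 0.2758 0.1105] [-0.0026  0.0041 -0.1607] [-13.8509 -13.566  159.5937]
```

Call:
move_arm(increments=[0, 0, 0, -0.108, 1, -3, -4, 38, 0, 1, -3, -4, 38, 0, 1, -3, -3, 34, 0, 1, -2, -3, 30, 0, 1, -1, -1, 20, 0, 1, 0, 0, 0, 0, 1, 0, 0, 0, 0, 1])

```text
time: 15.37
tool_pos: [0.4705, 0.2758, 0.1093]
tool_rot: [0.04, 0.991, -0.129, 0.021]
contact_force: [-0.1, -0.0, 0.5]
gripper_width: 0.999
grasp_force: 0.0
```

```bash
python3 -c "
from avg import *
p,Rt,P,C=avg(2); s=manip.state(); print(p,np.degrees(np.arctan2(Rt[1,0],Rt[0,0])),s['time'],s['contact_force'])
g=np.array([.4710,.2775,.131])+Rt[:,2]*.0206; d=g-p; print(g,d,tool(d,Rt))
"
```

```text
[0.4712 0.2762 0.1103] -14.705874332974597 15.4667 [-0.1396  0.2191  0.2755]
[0.4717 0.2758 0.1105] [ 0.0005 -0.0004  0.0002] [ 0.5982  0.2644 -0.1553]
```

Spot on. Squeeze, raise 14 mm, release.

Call:
move_arm(increments=[0, 0, 0, 0, 0.62, 0, 0, 0, 0, 0.56, 0, 0, 0, 0, 0.5, 0, 0, 0, 0, 0.47, 0, 0, 0, 0, 0.47, 0, 0, 0, 0, 0.47, 0, 0.5, -7, 0, 0.47, 0, 0.5, -7, 0, 0.47])

```text
time: 16.13
tool_pos: [0.4698, 0.2764, 0.1242]
tool_rot: [0.04, 0.991, -0.129, 0.022]
contact_force: [-0.3, -0.7, -0.4]
gripper_width: 0.473
grasp_force: 11.4
```

Call:
move_arm(increments=[0, 0, 0, 0, 0.47, 0, 0, 0, 0, 0.54, 0, 0, 0, 0, 0.6, 0, 0, 0, 0, 0.66, 0, 0, 0, 0, 0.72, 0, 0, 0, 0, 0.8, 0, 0, 0, 0, 1, 0, 0, 0, 0, 1])

```text
time: 16.8
tool_pos: [0.4702, 0.2766, 0.1242]
tool_rot: [0.039, 0.991, -0.129, 0.022]
contact_force: [0.2, 0.2, 0.6]
gripper_width: 1.003
grasp_force: 0.0
```

Call:
move_arm(increments=[1, 1, -10, 0, 1, 2, 2, -30, 0, 1, 2, 3, -38, 0, 1, 2, 3, -38, 0, 1, 2, 3, -28, 0, 1, 0, 0, 0, 0, 1, 0, 0, 0, -0.12, 1, 0, 0, 0, -0.12, 1])

```text
time: 17.47
tool_pos: [0.4712, 0.275, 0.2707]
tool_rot: [0.041, 0.999, -0.007, 0.019]
contact_force: [-0.0, 0.5, -0.0]
gripper_width: 1.001
grasp_force: 0.0
```

Call:
move_arm(increments=[0, 0, 0, -0.12, 1, 0, 0, 0, -0.12, 1, 0, 0, 0, -0.12, 1, 0, 0, 0, -0.12, 1, 0, 0, 0, -0.12, 1, 0, 0, 0, -0.12, 1, 0, 0, 0, -0.12, 1, 0, 0, 0, -0.12, 1])

```text
time: 18.13
tool_pos: [0.4708, 0.2748, 0.2693]
tool_rot: [0.045, 0.889, 0.455, -0.004]
contact_force: [-0.4, -0.2, -0.2]
gripper_width: 1.001
grasp_force: 0.0
```

Call:
move_arm(increments=[0, 0, 0, -0.12, 1, 0, 0, 0, -0.12, 1, 0, 0, 0, -0.12, 1, 0, 0, 0, 0, 1, 0, 0, 0, 0, 1])

```text
time: 18.55
tool_pos: [0.4708, 0.2748, 0.2693]
tool_rot: [0.044, 0.796, 0.604, -0.012]
contact_force: [0.2, 0.4, 0.4]
gripper_width: 1.0
grasp_force: 0.0
```

```bash
cat > bars.py <<'E'
from avg import *
from m import blobs
def bars(name,z0=.140,mid=(.471,.2775)):
    p,Rt,P,C=avg(2); s=manip.state(); print(p,np.degrees(np.arctan2(Rt[1,0],Rt[0,0])),s['time'])
    c=C[-1]; np.savez(f'pics/{name}.npz',**c)
    u=np.array([np.cos(np.radians(75.2)),np.sin(np.radians(75.2)),0])
    for k in (.0235,-.0235):
        q=proj(c,np.r_[mid,z0]+k*u); i=q.astype(int); print('pred',q)
        for r,a in blobs(c,i[0]-30,i[1]-20,i[0]+30,i[1]+22,(c['img'].max(2)<30).astype(np.uint8),60): print('  ',np.array(r[0]),r[1],r[2],a)
if __name__=="__main__":
    import sys; bars(sys.argv[1])
E
python3 bars.py v1
```

```text
[0.4708 0.2748 0.2692] 74.22964491080468 18.65
pred [270.8077 153.8922]
   [268.  150.5] (13.0, 22.0) 90.0 291
pred [272.0671 207.9481]
   [270. 202.] (18.0, 22.0) 90.0 408
```

Call:
move_arm(increments=[0, -40, 0, 0, 1, 0, -40, 0, 0, 1, 0, -40, 0, 0, 1, 0, 0, 0, 0, 1, 0, 0, 0, 0, 1])

```text
time: 19.07
tool_pos: [0.354, 0.3071, 0.2625]
tool_rot: [0.044, 0.795, 0.605, -0.011]
contact_force: [0.4, -0.5, -0.9]
gripper_width: 1.004
grasp_force: 0.0
```

```bash
python3 bars.py v2
python3 - <<'E'
from bars import *
A=load('v1');B=load('v2')
E
```

```text
[0.3546 0.307  0.2626] 74.43967497635809 19.1667
pred [418.9331 154.9766]
   [417. 152.] (12.0, 30.0) 90.0 297
pred [411.1485 208.1734]
   [412. 202.] (18.0, 26.0) 90.0 401
```

Run:
```python
from plan import *
A=load('v1');B=load('v2')
u=np.array([np.cos(np.radians(75.2)),np.sin(np.radians(75.2)),0]); v=np.array([-u[1],u[0],0])
X=[]
for a,b in [((268,150.5),(417,152)),((270,202),(412,202))]:
    x,e=tri([(A,*a),(B,*b)]); X.append(x); r=x-[.4718,.2713,0]; print(x,np.round(e,2),1e3*r@u,1e3*r@v)
m=np.mean(X,0); print('mid',m)
# cheeks: print column profile in v1 between bars: bright vertical edges rows 160-185
i=A['img'][:,:,1].astype(int)
for r in range(158,192,3): print(r,i[r,246:296:1].tolist())
```

```text
[0.4756 0.3034 0.1403] [0.16 0.16] 32.027935652692 4.539851106887568
[0.4652 0.262  0.1433] [0.13 0.13] -10.696314732332741 4.04210231624025
mid [0.4704 0.2827 0.1418]
158 [93, 91, 94, 94, 93, 93, 93, 87, 63, 60, 79, 71, 61, 66, 66, 67, 67, 60, 54, 66, 70, 70, 73, 76, 75, 75, 66, 59, 70, 75, 81, 87, 77, 67, 74, 75, 76, 74, 75, 74, 74, 76, 87, 91, 92, 91, 91, 93, 91, 90]
161 [93, 93, 92, 92, 92, 92, 78, 61, 56, 62, 74, 84, 89, 79, 81, 82, 81, 83, 83, 84, 84, 85, 81, 81, 81, 80, 80, 81, 81, 81, 83, 80, 86, 97, 151, 163, 73, 64, 83, 147, 191, 187, 145, 81, 92, 91, 91, 91, 92, 90]
164 [93, 92, 92, 91, 92, 94, 118, 147, 119, 70, 90, 93, 69, 56, 120, 138, 68, 68, 89, 72, 92, 105, 48, 54, 63, 53, 67, 116, 106, 29, 87, 98, 23, 118, 166, 115, 89, 134, 141, 116, 146, 177, 141, 90, 89, 91, 90, 91, 90, 89]
167 [94, 92, 92, 94, 90, 79, 111, 148, 125, 67, 50, 35, 41, 47, 33, 36, 51, 36, 32, 52, 41, 31, 45, 42, 28, 37, 50, 33, 37, 55, 42, 33, 48, 47, 36, 41, 82, 134, 148, 106, 62, 88, 91, 91, 91, 89, 90, 91, 90, 90]
170 [91, 91, 94, 94, 89, 74, 101, 147, 132, 91, 67, 61, 50, 60, 52, 61, 61, 50, 46,
[... 933 characters left out ...]
88, 90, 90, 89, 89, 89, 89, 89, 89, 88, 89, 89, 88, 89]
185 [89, 90, 90, 91, 89, 90, 90, 90, 90, 90, 90, 92, 87, 89, 98, 100, 99, 99, 99, 102, 100, 100, 97, 96, 96, 95, 96, 97, 98, 99, 101, 102, 98, 87, 84, 92, 91, 91, 91, 92, 90, 87, 89, 89, 89, 91, 89, 90, 90, 88]
188 [86, 88, 90, 90, 91, 89, 91, 90, 88, 71, 45, 37, 44, 73, 99, 99, 101, 98, 100, 100, 100, 100, 96, 98, 96, 96, 98, 98, 99, 98, 101, 101, 101, 84, 55, 46, 40, 43, 41, 41, 39, 61, 84, 90, 89, 88, 88, 89, 89, 90]
191 [86, 89, 89, 90, 92, 89, 92, 89, 89, 75, 46, 40, 40, 73, 103, 103, 103, 102, 104, 103, 105, 104, 101, 101, 100, 98, 99, 102, 103, 103, 104, 106, 98, 81, 65, 55, 41, 39, 41, 41, 39, 61, 85, 91, 91, 90, 90, 89, 89, 90]
```

Run:
```python
from avg import *
A=load('v1');B=load('v2')
u=np.array([np.cos(np.radians(75.2)),np.sin(np.radians(75.2)),0]); v=np.array([-u[1],u[0],0])
x=onz(A,268.5,171.5,.1135); r=x-[.4718,.2713,0]; print('cheek tops',x,1e3*r@u,1e3*r@v, 'gap',1e3*np.linalg.norm(onz(A,253.3,171,.1135)-onz(A,283.7,171,.1135)))
p,Rt,P,C=avg(2); R2=Rt@Rz(-.014)
pv=np.array([.4718,.2713,0])+u*(.0075)+v*(r@v)+[0,0,.1059]; print('pivot',pv)
g=pv+Rt[:,2]*.0215; d=g-p; h=g-Rt[:,2]*.1; print('TCP goal',g,'to hover',tool(h-p,R2),'then 100 tz', manip.state()['time'])
```

```text
cheek tops [0.4695 0.2788 0.1135] 6.634466291474077 4.1624249534281805 gap 27.25536256361092
pivot [0.4697 0.2796 0.1059]
TCP goal [0.4704 0.2778 0.0845] to hover [ 14.4213 108.011   83.9898] then 100 tz 19.2667
```

Call:
move_arm(increments=[0, 0, 0, -0.014, 1, 4, 30, 21, 0, 1, 4, 30, 21, 0, 1, 4, 28, 21, 0, 1, 2.5, 20, 21, 0, 1, 0, 0, 0, 0, 1, 0, 0, 0, 0, 1])

```text
time: 19.85
tool_pos: [0.4667, 0.2851, 0.1815]
tool_rot: [0.043, 0.792, 0.609, -0.014]
contact_force: [0.1, 0.3, 0.7]
gripper_width: 1.006
grasp_force: 0.0
```

Run:
```python
from avg import *
p,Rt,P,C=avg(2); g=np.array([.4704,.2778,.0845]); print(p,tool(g-p,Rt),manip.state()['time'],np.degrees(np.arctan2(Rt[1,0],Rt[0,0])))
```

```text
[0.4667 0.2855 0.1824] [ 0.7865  0.4401 98.2203] 19.95 75.10166266176141
```

Call:
move_arm(increments=[1, 0.5, 25, 0, 1, 0, 0, 35, 0, 1, 0, 0, 25, 0, 1, 0, 0, 13, 0, 1, 0, 0, 0, 0, 1])

```text
time: 20.37
tool_pos: [0.4683, 0.2784, 0.0836]
tool_rot: [0.043, 0.791, 0.611, -0.014]
contact_force: [-0.5, -1.0, -0.1]
gripper_width: 1.0
grasp_force: 0.0
```

Call:
move_arm(increments=[0, 0, 0, 0, 0.6, 0, 0, 0, 0, 0.45, 0, 0, 0, 0, 0.4, 0, 0, 0, 0, 0.3, 0, 0, 0, 0, 0.2, 0, 0, 0, 0, 0.2, 0, 0, 0, 0, 0.2])

```text
time: 20.95
tool_pos: [0.4716, 0.2796, 0.0876]
tool_rot: [0.044, 0.791, 0.61, -0.011]
contact_force: [0.4, -0.3, 5.9]
gripper_width: 0.34
grasp_force: 59.1
```

Run:
```python
from avg import *
p,Rt,P,C=avg(2); s=manip.state(); print(p,Rt,s['time'],s['contact_force'],s['gripper_width'],s['grasp_force'])
np.savez('grasp.npz',p=p,R=Rt)
# reader: scene/top frames for lens; find head in top
```

```text
[0.4716 0.2796 0.0876] [[ 0.2549  0.9663  0.0371]
 [ 0.9644 -0.2512 -0.0827]
 [-0.0706  0.0569 -0.9959]] 21.05 [0.6004 0.2214 5.3909] 0.3413596826507511 59.09473827778129
```

The cheeks are gripped: 29 mm opening, 59 N. Drawing the cassette straight up.

Call:
move_arm(increments=[-0.5, 0.5, -8, 0, 0.2, -1, 1, -15, 0, 0.2, -1.5, 1, -20, 0, 0.2, -2, 1.5, -30, 0, 0.2, -2.5, 2, -35, 0, 0.2, -2.5, 2, -35, 0, 0.2, -2.5, 2, -35, 0, 0.2, 0, 0, 0, 0, 0.2])

```text
time: 21.72
tool_pos: [0.4737, 0.2807, 0.274]
tool_rot: [0.045, 0.791, 0.61, -0.006]
contact_force: [1.2, 0.1, -0.0]
gripper_width: 0.344
grasp_force: 59.4
```

Run:
```python
from avg import *
s=manip.state(); print(s['time'],s['joint_pos'],s['contact_force'],s['gripper_width'],s['grasp_force'])
p,Rt,P,C=avg(2,('wrist','scene')); print(p,Rt[:,2])
np.savez('pics/L1.npz',**C[0]); np.savez('pics/L1s.npz',**C[1])
c=C[1]; b=load('s1')
# scene: where image changed near the cassette & rack slot
for X in [(.4718,.2713,.081),(.4718,.2713,.03)]: print(proj(c,X))
q=proj(c,(.4718,.2713,.06)).astype(int); print('rack mid before/after'); 
for r in range(q[1]-10,q[1]+8,2): print(r,b['img'][r,q[0]-6:q[0]+7,1].tolist(),c['img'][r,q[0]-6:q[0]+7,1].tolist())
q=proj(c,p+[0,0,-.06]).astype(int); print('cassette expected at',q)
for r in range(q[1]-14,q[1]+20,3): print(r,c['img'][r,q[0]-14:q[0]+15,1].tolist())
```

```text
21.7167 [ 0.4462 -0.1454  1.7357 -0.091   1.5432  0.7053] [ 1.1944  0.0702 -0.0234] 0.3440025548409847 59.3604123510886
[0.4732 0.2805 0.2721] [ 0.0445 -0.0793 -0.9959]
[245.7991 275.5626]
[245.9807 291.6576]
rack mid before/after
272 [227, 227, 228, 229, 229, 229, 229, 230, 230, 230, 230, 230, 230] [228, 228, 228, 228, 229, 229, 230, 230, 231, 231, 231, 231, 230]
274 [228, 227, 225, 226, 231, 232, 232, 231, 230, 230, 230, 229, 229] [229, 229, 229, 230, 230, 231, 231, 230, 230, 230, 230, 230, 229]
276 [229, 227, 216, 186, 186, 212, 227, 232, 231, 228, 227, 228, 229] [230, 230, 230, 230, 230, 230, 230, 231, 230, 230, 229, 229, 229]
278 [230, 228, 217, 178, 150, 151, 172, 201, 224, 229, 226, 226, 228] [229, 229, 229, 229, 229, 230, 230, 230, 230, 230, 230, 230, 230]
280 [230, 228, 218, 181, 151, 145, 145, 149, 158, 166, 181, 209, 226] [230, 229, 228, 228, 228, 228, 229, 229, 229, 230, 230, 230, 230]
282 [229, 228, 218, 182, 152, 146, 147, 147, 147, 148, 162, 189, 211] [229, 229, 228, 228, 229, 229, 229, 229, 229, 228, 227, 224, 220]
284 [231, 231, 223, 189, 158, 147, 147, 148, 148, 147
[... 1347 characters left out ...]
 123, 107, 80, 65, 65, 65, 66, 66, 64, 64]
239 [136, 133, 124, 110, 89, 71, 65, 63, 61, 64, 64, 67, 78, 97, 113, 123, 127, 123, 124, 126, 115, 90, 73, 70, 69, 69, 69, 69, 68]
242 [136, 133, 125, 109, 85, 69, 64, 63, 63, 63, 65, 64, 64, 65, 66, 74, 86, 100, 116, 125, 115, 90, 74, 73, 72, 72, 70, 70, 69]
245 [119, 110, 88, 69, 65, 67, 66, 64, 65, 65, 65, 64, 66, 68, 70, 71, 72, 74, 75, 76, 76, 76, 77, 78, 80, 80, 79, 77, 75]
248 [178, 168, 145, 115, 86, 72, 71, 67, 66, 63, 65, 65, 66, 69, 75, 83, 83, 76, 73, 72, 73, 74, 75, 81, 97, 111, 113, 106, 96]
251 [121, 127, 124, 108, 93, 106, 131, 135, 125, 112, 98, 88, 90, 100, 115, 128, 136, 136, 133, 130, 125, 121, 119, 120, 128, 135, 136, 136, 133]
```

The twin is out: its slot is empty in the scene image, and a cassette strip runs under the gripper down to about (246,242). Now the reader's yaw and lens, from the stored views.

Run:
```python
from plan import *
w=load('w2'); t=load('t1'); s=load('s1')
print('w2 colours foot',w['img'][30,440],w['img'][10,460],'table',w['img'][90,300],'t1 foot',t['img'][170,365],'table',t['img'][190,330])
# w2 foot mask
f=w['img'].astype(int); ref=f[30,440]; m=(np.abs(f-ref).max(2)<25).astype(np.uint8)
n,l,st,ce=cv2.connectedComponentsWithStats(m); i=l[30,440]; print(st[i])
ys,xs=np.where(l==i)
# left edge: min x per row; bottom edge: max y per column
L=np.array([[xs[ys==y].min(),y] for y in range(3,34)],float)
B=np.array([[x,ys[xs==x].max()] for x in range(410,470)],float)
for n,E in (('left',L),('bottom',B)):
    P=np.array([onz(w,u,v,.008) for u,v in E]); vx,vy,x0,y0=cv2.fitLine(P[:,:2].astype(np.float32),cv2.DIST_HUBER,0,.01,.01).ravel(); print(n,np.degrees(np.arctan2(vy,vx)),(x0,y0),P[0],P[-1], np.std((P[:,:2]-[x0,y0])@[-vy,vx]))
# top head: bright (white) blob
b=t['img'].min(2); k=np.zeros(b.shape,np.uint8); k[130:180,365:405]=b[130:180,365:405]>0
f=t['img'].astype(int)
print('top rows G'); 
for y in range(130,172,2): print(y,f[y,368:404,1].tolist())
```

```text
w2 colours foot [87 89 89] [87 89 89] table [133 148 160] t1 foot [87 86 85] table [146 158 170]
[ 401    0  122   67 4750]
left -13.701451 (np.float32(0.6699034), np.float32(-0.24779038)) [ 0.6938 -0.2542  0.008 ] [ 0.6533 -0.2438  0.008 ] 0.0004716224121899738
bottom 75.80015 (np.float32(0.6281959), np.float32(-0.30230758)) [ 0.6406 -0.2553  0.008 ] [ 0.6159 -0.3509  0.008 ] 0.0003993677799127261
top rows G
130 [152, 150, 149, 152, 152, 151, 150, 148, 147, 148, 148, 146, 149, 146, 147, 151, 151, 149, 145, 147, 149, 151, 150, 152, 151, 150, 150, 151, 152, 153, 153, 152, 155, 153, 153, 151]
132 [151, 155, 153, 150, 151, 151, 151, 149, 148, 148, 149, 150, 148, 150, 150, 148, 147, 142, 105, 44, 11, 9, 35, 61, 64, 75, 61, 68, 99, 132, 150, 148, 151, 151, 149, 153]
134 [153, 152, 151, 152, 151, 149, 148, 150, 146, 150, 147, 147, 150, 150, 150, 147, 144, 104, 6, 1, 14, 17, 21, 20, 11, 14, 13, 7, 11, 20, 83, 147, 150, 150, 151, 150]
136 [151, 148, 148, 146, 146, 151, 151, 149, 148, 143, 145, 149, 145, 148, 148, 150, 125, 28, 3, 6, 15, 20, 37, 42, 20, 19, 13, 13, 11, 30, 91, 152, 155, 154, 
[... 2122 characters left out ...]
 139, 147, 149, 156, 156, 155, 150, 123, 80, 75, 76, 100, 152, 152, 152, 153, 141]
164 [86, 80, 85, 80, 80, 83, 81, 80, 81, 53, 13, 18, 25, 17, 16, 18, 16, 15, 11, 21, 34, 47, 66, 87, 107, 105, 89, 70, 75, 73, 99, 152, 150, 146, 121, 50]
166 [82, 83, 84, 81, 81, 84, 83, 82, 71, 36, 2, 9, 11, 15, 26, 19, 22, 18, 19, 18, 26, 58, 60, 66, 73, 74, 74, 77, 74, 74, 102, 153, 148, 134, 81, 31]
168 [82, 82, 83, 85, 80, 82, 84, 83, 71, 26, 29, 37, 34, 38, 35, 28, 15, 15, 11, 25, 56, 75, 73, 75, 76, 73, 74, 74, 74, 102, 151, 153, 149, 141, 110, 55]
170 [84, 80, 83, 82, 77, 79, 79, 84, 82, 74, 65, 39, 41, 43, 41, 41, 32, 34, 30, 59, 75, 78, 75, 76, 76, 75, 75, 75, 103, 152, 153, 152, 150, 153, 150, 123]
```

Run:
```python
from plan import *
t=load('t1'); s=load('s1'); f=t['img'].astype(int); g=s['img'].astype(int)
for y in range(160,190): print(y,f[y,372:396,1].tolist())
print('scene cols 300-336')
for y in range(134,166): print(y,g[y,300:336,1].tolist())
print(onz(t,388.5,153,.29))
```

```text
160 [79, 79, 77, 75, 64, 107, 133, 142, 150, 155, 159, 161, 158, 158, 156, 156, 156, 155, 156, 154, 155, 157, 148, 119]
161 [82, 80, 81, 73, 40, 44, 65, 83, 108, 126, 134, 139, 149, 156, 159, 158, 154, 155, 155, 155, 155, 150, 137, 98]
162 [83, 82, 80, 79, 65, 43, 19, 22, 38, 63, 67, 81, 104, 110, 132, 139, 147, 149, 156, 156, 155, 150, 123, 80]
163 [81, 81, 82, 82, 82, 67, 23, 14, 9, 9, 13, 25, 36, 50, 64, 77, 99, 112, 133, 140, 146, 150, 117, 65]
164 [80, 83, 81, 80, 81, 53, 13, 18, 25, 17, 16, 18, 16, 15, 11, 21, 34, 47, 66, 87, 107, 105, 89, 70]
165 [79, 83, 78, 80, 74, 35, 7, 12, 20, 19, 27, 27, 23, 16, 13, 9, 11, 16, 28, 49, 78, 77, 73, 76]
166 [81, 84, 83, 82, 71, 36, 2, 9, 11, 15, 26, 19, 22, 18, 19, 18, 26, 58, 60, 66, 73, 74, 74, 77]
167 [82, 82, 81, 86, 73, 35, 26, 27, 14, 13, 12, 10, 8, 6, 13, 14, 38, 74, 70, 71, 76, 74, 74, 78]
168 [80, 82, 84, 83, 71, 26, 29, 37, 34, 38, 35, 28, 15, 15, 11, 25, 56, 75, 73, 75, 76, 73, 74, 74]
169 [83, 82, 82, 83, 76, 49, 33, 40, 43, 43, 40, 37, 36, 27, 23, 37, 67, 76, 76, 74, 74, 72, 74, 74]
170 [77, 79, 79, 84, 82, 74, 65, 39, 41, 43, 
[... 7260 characters left out ...]
106, 106, 106, 107, 107, 106, 106, 106, 106, 106, 106, 107, 106, 107, 106, 106, 105, 106, 106, 106, 105, 105, 106, 104]
163 [106, 107, 106, 107, 107, 107, 107, 108, 108, 105, 106, 106, 105, 107, 106, 106, 106, 106, 106, 107, 106, 106, 106, 107, 107, 106, 106, 106, 106, 105, 106, 106, 105, 105, 105, 104]
164 [107, 107, 108, 110, 113, 113, 111, 108, 106, 107, 106, 106, 106, 106, 106, 108, 107, 106, 106, 106, 106, 106, 106, 106, 106, 106, 105, 106, 106, 106, 106, 106, 106, 106, 105, 105]
165 [106, 108, 108, 112, 118, 117, 112, 109, 108, 106, 107, 106, 106, 106, 106, 107, 107, 106, 107, 105, 106, 106, 106, 105, 106, 106, 105, 105, 106, 106, 105, 105, 106, 106, 104, 105]
[ 0.6739 -0.309   0.29  ]
```

Run:
```python
from plan import *
t=load('t1'); s=load('s1'); ps=np.radians(-13.9); x=np.array([np.cos(ps),np.sin(ps),0]); y=np.array([-x[1],x[0],0])
up=-x*np.sin(.35)+np.array([0,0,np.cos(.35)]); off=.0155*up
for top in ((382.5,168),(382.5,167.3)):
  for sc in ((322,154),(321.5,154.5)):
    t2=dict(t); t2['e']=t['e']-off
    C,e=tri([(t2,*top),(s,*sc)]); print(top,sc,C,np.round(e,1))
L0=np.array([.6699,-.2478]); B0=np.array([.6282,-.3023]); 
print('reader coords: lens x,y',C[:2]@x[:2],C[:2]@y[:2],'left edge y',L0@y[:2],'near edge x',B0@x[:2])
# head white top centre: top blob
h=t['img'].min(2); k=np.zeros(h.shape,np.uint8); k[140:166,376:402]=(h[140:166,376:402]>125); 
P=np.argwhere(k)[:,::-1]; c=P.mean(0); X=onz(t,*c,.315); print('head blob',c,len(P),X,X[:2]@x[:2],X[:2]@y[:2])
```

```text
(382.5, 168) (322, 154) [ 0.6374 -0.2976  0.2497] [0.1 0.1]
(382.5, 168) (321.5, 154.5) [ 0.6384 -0.2976  0.2476] [0.8 0.8]
(382.5, 167.3) (322, 154) [ 0.6389 -0.2983  0.2493] [1. 1.]
(382.5, 167.3) (321.5, 154.5) [ 0.6398 -0.2983  0.2472] [0.1 0.1]
reader coords: lens x,y 0.6927658408839819 -0.13584519160384143 left edge y -0.0796147784795567 near edge x 0.6824250309682962
head blob [388.7159 153.0341] 352 [ 0.6696 -0.3034  0.315 ] 0.7228446477823344 -0.13367427582929256
```

Run:
```python
from plan import *
c=load('L1'); G=np.load('grasp.npz'); 
s=manip.state(); p=np.array(s['tool_pos']); Rt=q2R(s['tool_rot']); print(p,s['time'])
g=c['img'].max(2).astype(int)
def bar(px,pz,th,k):  # tool coords mm: z toward fingertips; clip up = -z tilted
    x=px+k*23.5*np.cos(th)+36.5*np.sin(th); z=pz-36.5*np.cos(th)+k*23.5*np.sin(th); return p+Rt@np.array([x,0,z])*1e-3
for th in (-.08,0,.08):
    print(th,[np.round(proj(c,bar(0,-21.5,th,k)),1) for k in (1,-1)],'pz-24.5',[np.round(proj(c,bar(0,-24.5,th,k)),1) for k in (1,-1)])
print('pivot',proj(c,p+Rt@[0,0,-.0215]))
for y in range(190,420,4): print(y,g[y,262:298:3].tolist())
```

```text
[0.4714 0.2797 0.2668] 21.8167
-0.08 [array([275.3, 302.8]), array([276.1, 401.6])] pz-24.5 [array([275.2, 308.5]), array([276.1, 408.3])]
0 [array([275.3, 291.5]), array([276. , 400.6])] pz-24.5 [array([275.2, 296.9]), array([276. , 407.4])]
0.08 [array([275.3, 280.3]), array([276. , 398.6])] pz-24.5 [array([275.2, 285.3]), array([275.9, 405.6])]
pivot [276.1057 291.8924]
190 [108, 111, 110, 108, 109, 109, 109, 109, 109, 108, 104, 196]
194 [77, 77, 78, 77, 76, 60, 39, 47, 58, 53, 105, 196]
198 [76, 78, 76, 75, 77, 69, 44, 49, 59, 58, 67, 177]
202 [75, 75, 76, 76, 79, 77, 58, 60, 57, 58, 58, 107]
206 [77, 76, 77, 76, 77, 76, 57, 58, 58, 59, 58, 51]
210 [94, 96, 96, 96, 97, 101, 59, 56, 59, 57, 58, 67]
214 [102, 100, 99, 98, 98, 99, 89, 89, 90, 91, 88, 93]
218 [76, 76, 85, 85, 77, 75, 91, 80, 75, 89, 93, 95]
222 [76, 76, 76, 76, 76, 78, 76, 77, 76, 78, 74, 93]
226 [76, 77, 77, 77, 77, 76, 76, 76, 76, 75, 97, 94]
230 [74, 76, 76, 76, 77, 77, 76, 78, 75, 76, 83, 93]
234 [77, 77, 78, 76, 76, 75, 75, 76, 76, 77, 75, 94]
238 [76, 75, 78, 75, 76, 76, 76, 77, 77, 76, 77, 81]
242 [76, 77, 77,
[... 1653 characters left out ...]
 73, 69, 71, 71, 74]
370 [73, 74, 73, 74, 75, 73, 71, 73, 70, 71, 71, 73]
374 [49, 48, 35, 34, 35, 28, 17, 21, 7, 5, 9, 5]
378 [11, 11, 13, 14, 14, 12, 10, 10, 12, 7, 13, 8]
382 [11, 17, 15, 12, 11, 11, 15, 13, 9, 10, 12, 14]
386 [14, 17, 11, 15, 17, 16, 15, 14, 15, 16, 18, 17]
390 [15, 14, 15, 12, 16, 13, 15, 12, 15, 12, 10, 15]
394 [16, 13, 16, 17, 14, 13, 14, 14, 18, 16, 15, 13]
398 [15, 12, 16, 13, 16, 14, 14, 16, 16, 11, 16, 11]
402 [16, 8, 15, 13, 15, 17, 17, 12, 14, 15, 16, 14]
406 [16, 17, 9, 15, 16, 15, 12, 17, 18, 13, 14, 16]
410 [15, 13, 11, 19, 13, 13, 17, 16, 17, 15, 17, 15]
414 [18, 17, 15, 18, 13, 17, 18, 14, 13, 16, 13, 14]
418 [16, 14, 13, 15, 14, 17, 12, 12, 14, 16, 14, 16]
```

Run:
```python
from plan import *
f=manip.grab_frame('wrist'); T=np.array(f['T_tool_cam']); c=load('L1'); c['e']=T[:3,3]; c['R']=T[:3,:3]
def bar(px,pz,th,k):
    return np.array([px+k*23.5*np.cos(th)+36.5*np.sin(th),0,pz-36.5*np.cos(th)+k*23.5*np.sin(th)])*1e-3
for px in (0,-1.8):
  for pz in (-18.3,-21.5,-24):
    print(px,pz,[round(proj(c,bar(px,pz,th,1))[1],1) for th in (-.12,-.08,-.04,0,.04,.08)])
# cassette back face lower edge and sides: tool coords of cassette bottom for theta
def cas(px,pz,th,h,w,xf=3): # h mm below pivot, w lateral
    return np.array([px-h*np.sin(th)+xf*np.cos(th),w,pz+h*np.cos(th)+xf*np.sin(th)])*1e-3
for th in (-.08,0,.08): print(th,[np.round(proj(c,cas(-1.8,-18.3,th,h,w)),1).tolist() for h,w in ((100,-17),(100,17),(25,17),(25,-17))])
print(np.round(f['image'].max(2)[150:300:4,200:352:6],0).tolist() if 0 else '')
g=c['img'].max(2)
for y in range(196,262,3): print(y,g[y,232:320:3].tolist())
```

```text
0 -18.3 [np.float64(314.5), np.float64(308.6), np.float64(302.7), np.float64(296.8), np.float64(291.0), np.float64(285.2)]
0 -21.5 [np.float64(321.2), np.float64(315.2), np.float64(309.1), np.float64(303.0), np.float64(297.0), np.float64(291.0)]
0 -24 [np.float64(326.8), np.float64(320.6), np.float64(314.4), np.float64(308.1), np.float64(301.9), np.float64(295.8)]
-1.8 -18.3 [np.float64(319.4), np.float64(313.6), np.float64(307.7), np.float64(301.9), np.float64(296.0), np.float64(290.3)]
-1.8 -21.5 [np.float64(326.3), np.float64(320.3), np.float64(314.2), np.float64(308.2), np.float64(302.1), np.float64(296.2)]
-1.8 -24 [np.float64(331.9), np.float64(325.7), np.float64(319.5), np.float64(313.3), np.float64(307.2), np.float64(301.0)]
-0.08 [[256.5, 202.6], [305.4, 202.6], [315.7, 261.2], [246.7, 261.1]]
0 [[256.8, 213.1], [305.1, 213.1], [315.5, 264.5], [246.9, 264.4]]
0.08 [[257.1, 223.7], [304.8, 223.8], [315.3, 267.9], [247.1, 267.8]]

196 [195, 195, 198, 194, 107, 109, 111, 39, 41, 69, 76, 76, 76, 75, 75, 65, 37, 46, 59, 57, 107, 197, 192, 195, 197, 194, 197, 194, 194, 194]
199 [1
[... 2153 characters left out ...]
76, 75, 76, 75, 77, 75, 104, 201, 193]
247 [191, 192, 188, 101, 106, 105, 104, 76, 77, 70, 61, 64, 64, 61, 61, 62, 61, 60, 60, 64, 62, 61, 76, 76, 76, 77, 76, 99, 105, 174]
250 [190, 189, 193, 199, 103, 106, 105, 75, 76, 63, 63, 62, 64, 63, 64, 61, 62, 62, 61, 60, 62, 60, 72, 76, 77, 76, 76, 86, 103, 199]
253 [195, 190, 190, 192, 197, 99, 105, 74, 77, 61, 62, 62, 63, 63, 61, 62, 61, 61, 61, 61, 64, 61, 65, 75, 77, 77, 76, 74, 192, 197]
256 [195, 194, 191, 194, 196, 196, 101, 75, 77, 61, 63, 64, 63, 63, 63, 62, 63, 60, 62, 63, 64, 60, 62, 77, 77, 75, 76, 74, 183, 197]
259 [197, 76, 81, 82, 77, 56, 204, 74, 76, 63, 64, 63, 64, 63, 61, 61, 62, 61, 62, 61, 66, 60, 60, 77, 76, 77, 79, 22, 75, 87]
```

The cassette back's bottom edge in the wrist view, about row 214 and columns 256 to 305, fits a cassette aligned with the tool axis. So cassette x is tool x, and cassette z is opposite to tool z. The target is therefore tool z = (0.332, -0.082, -0.94). Next: to the high region, spinning on the way.

Call:
move_arm(increments=[-20, -5, -10, 0, 0.2, -37, -9, -10, 0, 0.2, -37, -9, -10, 0, 0.2, -37, -9, -10, 0, 0.2, -37, -9, -10, 0, 0.2, -37, -9, -10, 0, 0.2, -37, -9, -10, 0, 0.2, -20, -5, -20, -0.1, 0.2])

```text
time: 22.53
tool_pos: [0.3364, 0.0484, 0.366]
tool_rot: [0.041, 0.759, 0.649, -0.017]
contact_force: [1.4, 0.2, -0.8]
gripper_width: 0.342
grasp_force: 59.4
```

Call:
move_arm(increments=[0, 0, -32, -0.12, 0.2, 0, 0, -32, -0.12, 0.2, 0, 0, -32, -0.12, 0.2, 0, 0, -32, -0.12, 0.2, 0, 0, -32, -0.12, 0.2, 0, 0, -32, -0.12, 0.2, 0, 0, -32, -0.12, 0.2, 0, 0, -32, -0.12, 0.2])

```text
time: 23.2
tool_pos: [0.3306, 0.072, 0.6238]
tool_rot: [0.029, 0.371, 0.928, -0.034]
contact_force: [-0.2, -0.4, -1.2]
gripper_width: 0.337
grasp_force: 59.4
```

Call:
move_arm(increments=[0, 0, -32, -0.12, 0.2, 0, 0, -32, -0.12, 0.2, 0, 0, -32, -0.12, 0.2, 0, 0, -32, -0.12, 0.2, 0, 0, 0, -0.05, 0.2, 0, 0, 0, 0, 0.2])

```text
time: 23.7
tool_pos: [0.3267, 0.0828, 0.7522]
tool_rot: [0.022, 0.118, 0.992, -0.04]
contact_force: [0.4, -0.3, -1.7]
gripper_width: 0.343
grasp_force: 59.5
```

Run:
```python
from plan import *
s=manip.state(); Rt=q2R(s['tool_rot']); print(s['time'],s['joint_pos'],s['tool_pos'],s['gripper_width'],s['grasp_force']); print(Rt)
c=cam('wrist','H1'); C=np.array([.6385,-.298,.249]); print(proj(c,C))
```

```text
23.7 [ 0.0996 -0.3584  1.0829 -0.1273  2.3877 -1.3293] [0.3267 0.0828 0.7522] 0.3433184165428346 59.49176235124469
[[-0.9714  0.2351  0.0337]
 [ 0.2317  0.9692 -0.084 ]
 [-0.0524 -0.0737 -0.9959]]
[171.8899 292.6459]
```

Call:
move_arm(increments=[6, -1, -30, 0, 0.2, 6, -1, -30, 0, 0.2, 6, -1, -30, 0, 0.2, 6, -1, -30, 0, 0.2, 6, -1, -30, 0, 0.2])

```text
time: 24.17
tool_pos: [0.2957, 0.0963, 0.8813]
tool_rot: [0.034, 0.119, 0.992, -0.039]
contact_force: [-0.6, -1.3, -1.1]
gripper_width: 0.339
grasp_force: 59.7
```

```bash
cat > st.py <<'E'
from plan import *
s=manip.state(); Rt=q2R(s['tool_rot']); print(s['time'],s['joint_pos'],s['tool_pos'],s['gripper_width']); print('tool x',Rt[:,0],'z',Rt[:,2],'(goal .332,-.082) tilt err deg',np.degrees(np.arccos(Rt[:,2]@[.333,-.0824,-.9394])))
E
python3 st.py
```

```text
24.1667 [ 0.1591 -0.158   0.6285 -0.1869  2.6186 -1.3383] [0.2957 0.0963 0.8813] 0.3387767711652597
tool x [-0.9695  0.2324 -0.0771] z [ 0.0588 -0.0846 -0.9947] (goal .332,-.082) tilt err deg 16.061380092131024
```

Call:
move_arm(increments=[4, 0, -30, 0, 0.2, 4, 0, -30, 0, 0.2, 4, 0, -30, 0, 0.2])

```text
time: 24.42
tool_pos: [0.2879, 0.103, 0.9062]
tool_rot: [0.066, 0.117, 0.99, -0.036]
contact_force: [0.4, -0.0, -0.3]
gripper_width: 0.341
grasp_force: 59.7
```

```bash
python3 st.py
```

```text
24.4167 [ 0.1997 -0.1321  0.5403 -0.2197  2.6187 -1.333 ] [0.2879 0.103  0.9062] 0.3413750923475386
tool x [-0.9639  0.2267 -0.1397] z [ 0.1231 -0.0862 -0.9887] (goal .332,-.082) tilt err deg 12.36117965669034
```

Call:
move_arm(increments=[4, 0, -30, 0, 0.2, 4, 0, -30, 0, 0.2, 4, 0, -30, 0, 0.2, 4, 0, -30, 0, 0.2, 4, 0, -30, 0, 0.2])

```text
time: 24.83
tool_pos: [0.2589, 0.1135, 0.9458]
tool_rot: [0.123, 0.114, 0.985, -0.03]
contact_force: [0.1, 0.3, -0.7]
gripper_width: 0.341
grasp_force: 59.7
```

```bash
python3 st.py
```

```text
24.8333 [ 0.3004 -0.1083  0.4078 -0.3088  2.6189 -1.3261] [0.2589 0.1135 0.9458] 0.34115730049630016
tool x [-0.9442  0.2167 -0.2482] z [ 0.2348 -0.0861 -0.9682] (goal .332,-.082) tilt err deg 5.830330005258684
```

Call:
move_arm(increments=[4, 0, -30, 0, 0.2, 4, 0, -30, 0, 0.2, 4, 0, -30, 0, 0.2, 4, 0, -30, 0, 0.2, 0, 0, 0, 0, 0.2])

```text
time: 25.25
tool_pos: [0.2207, 0.1207, 0.9747]
tool_rot: [0.168, 0.11, 0.979, -0.023]
contact_force: [-0.5, 0.1, -0.6]
gripper_width: 0.341
grasp_force: 59.7
```

```bash
python3 st.py
```

```text
25.25 [ 0.4403 -0.1017  0.3144 -0.4377  2.6198 -1.3209] [0.2207 0.1207 0.9747] 0.3407892880946753
tool x [-0.9194  0.208  -0.3337] z [ 0.3238 -0.081  -0.9427] (goal .332,-.082) tilt err deg nanst.py:2: RuntimeWarning: invalid value encountered in arccos
  s=manip.state(); Rt=q2R(s['tool_rot']); print(s['time'],s['joint_pos'],s['tool_pos'],s['gripper_width']); print('tool x',Rt[:,0],'z',Rt[:,2],'(goal .332,-.082) tilt err deg',np.degrees(np.arccos(Rt[:,2]@[.333,-.0824,-.9394])))
```

Call:
move_arm(increments=[-3, -10, 25, 0.02, 0.2, -5, -16, 36, 0, 0.2, -5, -16, 36, 0, 0.2, -5, -16, 36, 0, 0.2, -5, -16, 36, 0, 0.2, -5, -16, 36, 0, 0.2, -5, -16, 36, 0, 0.2, -5, -16, 36, 0, 0.2])

```text
time: 25.92
tool_pos: [0.3182, -0.0303, 0.7215]
tool_rot: [0.165, 0.121, 0.979, -0.022]
contact_force: [0.8, -0.3, -0.4]
gripper_width: 0.336
grasp_force: 59.8
```

Call:
move_arm(increments=[-5, -16, 36, 0, 0.2, -5, -16, 36, 0, 0.2, -5, -16, 36, 0, 0.2, -5, -16, 36, 0, 0.2, -5, -16, 36, 0, 0.2, -5, -16, 36, 0, 0.2, -5, -16, 36, 0, 0.2, 0, 0, 0, 0, 0.2])

```text
time: 26.58
tool_pos: [0.4028, -0.1686, 0.4859]
tool_rot: [0.158, 0.123, 0.98, -0.018]
contact_force: [0.0, 0.0, -3.2]
gripper_width: 0.337
grasp_force: 59.7
```

```bash
python3 st.py 2>/dev/null
python3 - <<'E'
from avg import *
p,Rt,P,C=avg(2); c=C[-1]; np.savez('pics/M1.npz',**c); print(p)
X=np.array([.6385,-.298,.249]); q=proj(c,X); print('lens',q); g=c['img'][:,:,1].astype(int); i=q.astype(int)
for y in range(max(i[1]-40,0),min(i[1]+16,420),2): print(y,g[y,max(i[0]-30,0):i[0]+32:2].tolist())
E
```

```text
26.5833 [-0.6488 -0.6303  1.7684  0.1261  1.7084 -1.9338] [ 0.4028 -0.1686  0.4859] 0.33731840231207966
tool x [-0.92    0.2354 -0.3132] z [ 0.3043 -0.0744 -0.9497] (goal .332,-.082) tilt err deg 1.6630323549029529
[ 0.4027 -0.1681  0.4882]
lens [235.3355 269.138 ]
229 [203, 205, 205, 206, 205, 204, 201, 202, 199, 200, 199, 201, 203, 200, 202, 199, 199, 200, 198, 191, 69, 79, 87, 130, 190, 78, 82, 82, 80, 82, 81]
231 [203, 205, 202, 205, 203, 205, 203, 201, 200, 198, 198, 201, 201, 198, 197, 197, 196, 198, 201, 184, 72, 77, 87, 148, 180, 78, 80, 82, 82, 82, 81]
233 [206, 204, 203, 204, 201, 202, 200, 199, 199, 198, 200, 200, 202, 201, 200, 198, 201, 200, 200, 176, 75, 81, 86, 152, 175, 79, 82, 81, 82, 80, 82]
235 [206, 202, 200, 201, 202, 204, 201, 199, 202, 201, 201, 202, 200, 200, 199, 199, 199, 198, 200, 172, 78, 84, 86, 156, 173, 82, 82, 82, 82, 82, 82]
237 [205, 200, 201, 204, 201, 202, 203, 202, 200, 201, 199, 199, 201, 201, 201, 198, 198, 199, 201, 144, 76, 84, 86, 179, 156, 81, 82, 80, 82, 81, 83]
239 [203, 205, 204, 202, 202, 200, 201, 201, 203, 203, 204, 206, 204, 203, 202,
[... 2484 characters left out ...]
 18, 17, 5, 67, 121, 123, 71, 73, 71, 71, 74]
275 [71, 184, 217, 100, 81, 76, 16, 18, 16, 17, 15, 19, 28, 69, 68, 66, 68, 67, 62, 9, 18, 12, 9, 58, 83, 156, 67, 72, 71, 73, 71]
277 [75, 67, 216, 97, 59, 64, 15, 14, 17, 14, 17, 14, 46, 66, 66, 65, 67, 67, 53, 16, 16, 16, 12, 59, 78, 164, 64, 72, 72, 70, 72]
279 [73, 71, 79, 93, 73, 66, 18, 15, 18, 17, 18, 13, 69, 67, 66, 67, 67, 66, 23, 10, 11, 13, 11, 83, 82, 131, 66, 71, 71, 73, 72]
281 [73, 74, 96, 103, 103, 33, 28, 26, 30, 31, 31, 30, 68, 67, 67, 66, 67, 66, 14, 12, 9, 70, 71, 72, 83, 127, 64, 71, 70, 69, 71]
283 [73, 72, 99, 101, 105, 12, 14, 16, 18, 18, 14, 32, 67, 68, 67, 68, 67, 63, 12, 15, 20, 68, 68, 66, 91, 132, 67, 72, 73, 73, 72]
```

Run:
```python
from plan import *
c=load('H1'); print(c['e']); X=np.array([.6385,-.298,.249]); 
ps=np.radians(-13.9); x=np.array([np.cos(ps),np.sin(ps),0]); up=-x*np.sin(.35)+np.array([0,0,np.cos(.35)])
print('lens',proj(c,X),'top rim',proj(c,X+.0155*up),'left',proj(c,X+.0155*np.array([-x[1],x[0],0])),'10mm fwd',proj(c,X-.01*x),'10mm up',proj(c,X+[0,0,.01]))
g=c['img'][:,:,1].astype(int)
for y in range(262,312,1): print(y,g[y,150:204:2].tolist())
```

```text
[0.2407 0.1131 0.8895]
lens [171.8899 292.6459] top rim [169.3699 294.4748] left [178.1406 293.0523] 10mm fwd [171.3619 289.1638] 10mm up [170.3672 295.1704]
262 [181, 123, 83, 67, 75, 71, 72, 88, 45, 156, 172, 101, 93, 96, 93, 94, 96, 58, 58, 57, 57, 95, 103, 101, 103, 104, 101]
263 [172, 152, 67, 66, 80, 81, 78, 67, 44, 159, 174, 167, 92, 95, 96, 94, 95, 63, 57, 56, 57, 93, 102, 103, 101, 103, 99]
264 [179, 143, 51, 52, 59, 81, 88, 55, 43, 161, 174, 176, 92, 94, 93, 93, 93, 65, 57, 56, 56, 94, 104, 102, 103, 103, 100]
265 [157, 90, 74, 72, 55, 69, 91, 52, 55, 178, 174, 170, 88, 94, 93, 94, 93, 58, 55, 57, 56, 93, 102, 103, 103, 103, 104]
266 [83, 20, 87, 87, 75, 58, 89, 52, 102, 177, 158, 164, 109, 91, 94, 94, 93, 70, 54, 57, 55, 92, 101, 103, 106, 108, 85]
267 [51, 18, 82, 86, 86, 64, 90, 50, 152, 156, 87, 102, 170, 112, 94, 94, 95, 80, 55, 58, 55, 91, 104, 103, 67, 24, 23]
268 [36, 23, 71, 85, 86, 82, 86, 52, 176, 119, 90, 102, 163, 154, 96, 96, 94, 80, 56, 57, 56, 93, 104, 104, 28, 23, 26]
269 [12, 25, 52, 89, 87, 86, 83, 100, 173, 178, 92, 90, 86, 90, 94, 95, 96, 80, 56, 58, 56
[... 4593 characters left out ...]
4, 185, 185, 187, 187, 183, 95, 86, 83, 64, 182, 68, 82, 87, 88, 87, 69, 73]
307 [58, 60, 60, 59, 156, 182, 182, 182, 184, 185, 185, 185, 187, 189, 184, 146, 85, 84, 66, 59, 81, 84, 88, 91, 95, 81, 34]
308 [59, 60, 61, 57, 158, 183, 183, 183, 184, 185, 185, 185, 185, 186, 184, 139, 85, 83, 77, 77, 83, 88, 88, 92, 95, 51, 10]
309 [58, 58, 58, 57, 158, 186, 187, 187, 187, 187, 186, 185, 186, 185, 183, 105, 87, 84, 107, 81, 82, 80, 86, 91, 100, 15, 14]
310 [61, 59, 61, 62, 163, 165, 149, 153, 173, 180, 190, 187, 188, 187, 182, 145, 84, 84, 133, 76, 75, 71, 77, 83, 81, 6, 16]
311 [59, 60, 63, 34, 94, 90, 61, 64, 104, 124, 163, 190, 188, 188, 183, 135, 86, 83, 67, 69, 77, 85, 81, 77, 126, 11, 11]
```

```bash
python3 - <<'E'
from plan import *
t=load('t1'); s=load('s1'); c=load('H1'); ps=np.radians(-13.9); x=np.array([np.cos(ps),np.sin(ps),0]); 
up=-x*np.sin(.35)+np.array([0,0,np.cos(.35)]); t2=dict(t); t2['e']=t['e']-.0155*up
for o in ([(t2,382.5,168),(s,322,154),(c,172.2,290.8)],[(s,322,154),(c,172.2,290.8)],[(t2,382.5,168),(c,172.2,290.8)]):
    C,e=tri(o); print(C,np.round(e,1), 'reader y',C[:2]@[-x[1],x[0]])
E
python3 st.py
```

```text
[ 0.6364 -0.2971  0.2487] [1.3 1.3 2.4] reader y -0.13553098669283012
[ 0.6331 -0.2934  0.2514] [1. 1.] reader y -0.13267374195764778
[ 0.6384 -0.2998  0.2415] [0.3 0.3] reader y -0.13763988487772102
26.6833 [-0.6461 -0.6342  1.7566  0.1271  1.7118 -1.9327] [ 0.4028 -0.1668  0.4953] 0.33600923686264844
tool x [-0.9173  0.231  -0.3244] z [ 0.3144 -0.0799 -0.9459] (goal .332,-.082) tilt err deg 0.8938735590142768
```

Call:
move_arm(increments=[-4, -7, 30, 0, 0.2, -5, -9, 36, 0, 0.2, -5, -9, 36, 0, 0.2, -5, -9, 36, 0, 0.2, -5, -9, 36, 0, 0.2, -5, -9, 36, 0, 0.2, -4, -7, 30, 0, 0.2, -2, -4, 15, 0, 0.2])

```text
time: 27.35
tool_pos: [0.5018, -0.2568, 0.268]
tool_rot: [0.165, 0.12, 0.979, -0.022]
contact_force: [-0.1, -0.8, -0.5]
gripper_width: 0.344
grasp_force: 59.8
```

Call:
move_arm(increments=[0, 0, 0, 0, 0.2, 0, 0, 0, 0, 0.2])

```text
time: 27.52
tool_pos: [0.5019, -0.2568, 0.2717]
tool_rot: [0.167, 0.12, 0.978, -0.022]
contact_force: [-0.3, 0.1, -0.3]
gripper_width: 0.345
grasp_force: 59.7
```

```bash
cat > fin.py <<'E'
from avg import *
p,Rt,P,C=avg(3,('wrist','scene','top')); s=manip.state(); print(s['time'],p,P.std(0),s['contact_force'],s['gripper_width']); print(Rt)
ps=np.radians(-13.9); x=np.array([np.cos(ps)*np.cos(.35),np.sin(ps)*np.cos(.35),np.sin(.35)]); y=np.array([-np.sin(ps),np.cos(ps),0]); z=np.cross(x,y); L=np.c_[x,y,z]
Cc=np.array([.636,-.297,.2485]); F=p+Rt@[-.0048,0,.0357]; print('face in lens frame mm',L.T@(F-Cc)*1e3)
Rc=Rt@np.diag([1,-1,-1.]); want=L@np.diag([-1,-1,1.]); e=R.from_matrix(want.T@Rc).as_rotvec(degrees=True); print('orientation err (cass axes) deg',e)
g=Cc+L@[-.12,0,0]-Rt@[-.0048,0,.0357]; print('move tool mm',tool(g-p,Rt),'joints',s['joint_pos'])
for n,c in zip(('Fw','Fs','Ft'),C): np.savez(f'pics/{n}.npz',**c)
E
python3 fin.py
```

```text
27.6667 [ 0.5021 -0.2571  0.2729] [0.0002 0.0002 0.0009] [ 0.9963  0.4904 -0.3871] 0.3381200694521598
[[-0.9151  0.2424  0.3222]
 [ 0.227   0.9702 -0.0852]
 [-0.3332 -0.0049 -0.9428]]
face in lens frame mm [-118.2993    6.4226   35.0274]
orientation err (cass axes) deg [ 0.3063 -0.5905 -0.0285]
move tool mm [ 1.3363 -6.236  35.0769] joints [-0.6725 -0.3381  1.9209  0.1416  1.2468 -2.0235]
```

Call:
move_arm(increments=[0.3, -2, 12, 0, 0.2, 0.5, -2, 12, 0, 0.2, 0.5, -2, 11, 0, 0.2, 0, 0, 0, 0, 0.2, 0, 0, 0, 0, 0.2, 0, 0, 0, 0, 0.2])

```text
time: 28.17
tool_pos: [0.5097, -0.2655, 0.2361]
tool_rot: [0.166, 0.12, 0.979, -0.022]
contact_force: [-0.2, 0.0, -0.2]
gripper_width: 0.341
grasp_force: 59.7
```

```bash
python3 fin.py
python3 - <<'E'
from plan import *
c=load('Fw'); 
s=manip.state(); p=np.array(s['tool_pos']);Rt=q2R(s['tool_rot'])
# scene check: cassette corners predicted vs brightness
c=load('Fs'); g=c['img'][:,:,1].astype(int)
for h,w in ((100,-17),(100,17),(24,17),(24,-17)): print(h,w,proj(c,p+Rt@np.array([-1.8,w,-18.3+h])*1.e-3) if 0 else proj(c,p+Rt@(np.array([-1.8,w,-18.3+h])*1e-3)))
q=proj(c,p+Rt@(np.array([-1.8,0,40])*1e-3)).astype(int); print(q)
for y in range(q[1]-20,q[1]+22,2): print(y,g[y,q[0]-22:q[0]+23:2].tolist())
E
```

```text
28.3167 [ 0.5098 -0.2656  0.2366] [0.0001 0.0001 0.0004] [ 0.0289  0.6969 -1.3573] 0.33752800805318095
[[-0.9159  0.243   0.3194]
 [ 0.2282  0.97   -0.0837]
 [-0.3302 -0.0038 -0.9439]]
face in lens frame mm [-121.888     0.0482   -2.342 ]
orientation err (cass axes) deg [ 0.2599 -0.773  -0.0808]
move tool mm [-1.8563 -0.0562 -2.367 ] joints [-0.6758 -0.286   1.9401  0.1459  1.1811 -2.0366]
100 -17 [343.3414 185.018 ]
100 17 [336.1539 187.0185]
24 17 [342.624  169.5715]
24 -17 [349.9557 167.7116]
[343 176]
156 [79, 78, 78, 101, 106, 107, 106, 106, 107, 94, 53, 52, 52, 78, 68, 51, 60, 51, 52, 49, 56, 69, 98]
158 [70, 77, 94, 106, 106, 106, 106, 106, 105, 103, 81, 54, 50, 60, 54, 66, 63, 49, 49, 69, 97, 101, 103]
160 [91, 94, 107, 107, 107, 105, 106, 105, 105, 106, 102, 65, 50, 52, 55, 94, 81, 55, 73, 98, 104, 104, 103]
162 [106, 107, 107, 106, 107, 106, 106, 105, 106, 105, 103, 67, 52, 67, 77, 94, 90, 74, 93, 104, 103, 103, 103]
164 [106, 106, 107, 107, 107, 107, 106, 105, 105, 106, 94, 56, 57, 87, 93, 101, 83, 74, 100, 104, 103, 104, 103]
166 [107, 106, 107, 105, 105, 106, 105, 106, 1
[... 1136 characters left out ...]
86 [107, 108, 108, 107, 104, 71, 63, 79, 117, 116, 113, 110, 106, 104, 105, 105, 102, 102, 105, 104, 105, 104, 105]
188 [108, 107, 107, 108, 95, 63, 60, 67, 106, 107, 106, 104, 105, 106, 104, 104, 103, 104, 105, 104, 104, 104, 104]
190 [108, 107, 109, 107, 80, 67, 67, 64, 82, 108, 122, 138, 150, 144, 124, 124, 110, 105, 103, 104, 104, 104, 104]
192 [106, 106, 107, 107, 79, 73, 76, 72, 89, 150, 169, 159, 188, 197, 197, 190, 167, 158, 139, 108, 104, 104, 103]
194 [178, 139, 117, 102, 93, 105, 109, 102, 127, 182, 164, 183, 204, 199, 199, 198, 196, 183, 158, 124, 104, 104, 104]
196 [231, 226, 205, 164, 119, 136, 134, 126, 133, 172, 171, 193, 204, 197, 195, 196, 195, 194, 146, 103, 105, 104, 104]
```

The scene image shows the cassette edge running from about (342,170) to (337,187), as predicted. A final trim of 2 mm, then settle.

Call:
move_arm(increments=[-2, 0, -2.5, 0, 0.2, 0, 0, 0, 0, 0.2, 0, 0, 0, 0, 0.2, 0, 0, 0, 0, 0.2, 0, 0, 0, 0, 0.2])

```text
time: 28.73
tool_pos: [0.5108, -0.2657, 0.2396]
tool_rot: [0.166, 0.12, 0.979, -0.022]
contact_force: [0.0, 0.1, -0.9]
gripper_width: 0.341
grasp_force: 59.7
```

```bash
python3 fin.py && python3 -c "
from plant import manip
s=manip.state(); print(s['joint_vel']); print(manip.job_done())"
```

```text
28.8833 [ 0.5108 -0.2657  0.2395] [0.     0.     0.0001] [-0.2852 -0.7596 -0.1599] 0.3420140549883413
[[-0.916   0.2429  0.3193]
 [ 0.2281  0.97   -0.0837]
 [-0.3301 -0.0038 -0.9439]]
face in lens frame mm [-120.0047    0.1464    0.0798]
orientation err (cass axes) deg [ 0.2593 -0.7802 -0.0742]
move tool mm [-0.006  -0.1461  0.0804] joints [-0.6749 -0.2849  1.9353  0.1453  1.1857 -2.0349]
[-1.13709046e-03 -8.46489095e-04 -1.98844837e-04 -2.92650066e-04
  6.29758231e-04 -2.56891061e-05]
the job is handed in; nothing more can be done
None
```

The job is handed in at about 29 s, with no verdict returned: the twin cassette is clipped on its ribbed end (first bite overlapped the windows, redone higher), held by the clip's cheeks with its windows measured 12 cm before the lens (lens located to about 3 mm) and square to within 1°; I tilted the tool by pushing against a joint limit high up, where joint readings touched the listed limits (joint 3 once read 0.055 against 0.06).

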